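# Set up the bench tester: screen up, test cartridge in, start

## Robot

A 6-joint arm with a two-finger parallel gripper is mounted at the origin on the work surface. World frame = base frame: x ahead of the robot, y to its left, z up, the work surface at z = 0. Lengths are in m, angles in rad, forces in N, time in s.
With the tool pointing down it reaches from about 0.25 to 0.725 m from the base axis. Payload 4 kg.
Tool frame: the origin (TCP) lies on the centre line of the jaws, within the pads' length; the fingertips stand tips_ahead ahead of it and the grasp point (between the pads) lies 8 mm behind it (tips_ahead is the distance from the TCP to the fingertips, in m); z points along the fingers, y is the line along which they close (so a half turn about z gives the same grasp; the last joint's range is limited). The gripper opens to 85 mm and grips with 20 to 120 N. Pads are 22 mm wide; open, the fingers measure 114 mm over their backs; the gripper's body (76 mm by 85 mm) begins 54 mm behind the grasp point. The pads swing forward as they close: fully open they stand 13 mm farther back than shut.
Start: joints at [1.326, 0.241, 0.005, 1.335, 0, 1.571], TCP at [0.121, 0.485, 0.242] pointing down, gripper open.
Joint ranges: [-2.72, 2.72], [-1.05, 1.87], [-1.09, 1.28], [-1.99, 2.15], [-1.42, 1.44], [-3.14, 3.14]. Speed limits (rad/s): [2.79, 2.79, 3.14, 3.14, 3.14, 3.14].

## Interface

Orientations are given as a rotation vector (axis times angle).
In Python, from rig import get_state, get_image, camera_info, hand_in, tips_ahead gives the robot as it stands.
- The arm moves only by the tool send_rows, never from a script. Its arguments are lists of equal length, an entry for each row: "slide": the shift along the world's x, y, z scaled (see below), a list of three; "rotation": the turn, a rotation vector about the world's x, y, z scaled (see below), a list of three. A call has 1 to 5 rows; each row is the pose to reach, as a shift and turn from the pose commanded when the call began, turning the shorter way round; what a row does not reach only later rows make up. The controller multiplies each number of a shift by 1 m and each number of a turn by 180 degrees. A row lasts 1/10 s, in which the tool goes at most 50 mm and 8.59 degrees, less where a joint would pass 70% of its speed; a pose out of reach is approached as far as the arm can. A call with a number of a shift or a turn outside -1 to 1 is refused whole. A call with a gripper value outside its range is refused whole. "fingers" is the opening, from 0 (shut) to 1 (fully open), set as the call begins (left out, the last holds). The fingers move at their own pace and stop on an object; "grip_force" is the grip in N (left out, the last holds). Time passes only in rows, so rows that repeat a pose let the fingers close. It gives the time, the measured TCP pose, the force, the opening and the grip force at its end, in the units of the state.
- get_state(): the state, without advancing time (a new reading comes with each control period).
- get_image(name): name is "scene" or "top" or "wrist"; returns the picture (420x560x3 uint8, red, green, blue); there is no depth.
- camera_info(name): a dict with "vertical_fov" (degrees; the focal length in pixels is half the picture's height over the tangent of half this angle, whatever the lens; pixels are square), "cx", "cy" (the principal point, pixels), "R" (3x3) and "t" (3): a world point X has camera coordinates R X + t; the wrist camera has in their place "tool_from_camera" (4x4, takes a point from camera to tool coordinates, whose origin is the TCP and whose axes are the flange's). Camera axes: x right, y down, z forward; pixel columns grow to the right and rows downward; lengths in m; the calibration is good to about 2 mm. A picture is of the moment at which its call begins: read the wrist's pose just before it. camera_info takes no time and is no camera call.
- hand_in(): hands the job in; it is judged then, once.
The state is a dict: "time_s": time; "joints": joint angles; "qd": joint speeds; "joint_efforts": joint torques, N m; "eef_pos": TCP position; "eef_rot": TCP orientation; "contact_force": force on the tool from outside, world axes, zero at the start; "wrist_torque": the same for the moment, N m; "grip_width": finger opening in m; "gripper_force": force on a finger pad.
Only numpy, scipy, OpenCV 4.12 (cv2) and the standard library are available. Lean on these libraries where they do the work, as an engineer would, in place of code of your own. Each camera call takes 0.05 s, during which the arm holds its last target. There are 200 camera calls.

## Task

Get the grey bench tester ready for the next printer: raise its stiff-hinged screen until it leans back about 10 degrees past upright (100 degrees from shut), then take the blue test cartridge out of its slanted dock and slide it fully home in the slanted yellow bay of the tester. Last, push the red start lever over, away from the operator's edge of the tester. Leave the orange cartridge and everything else on the bench alone.

Things in the scene. Friction and masses are not known exactly. Their poses are not given: they have to be found in the camera images.
- tester: Grey fixed case, x -110..95, y -115..115 mm; origin under it at bench level; its front (operator's edge) faces its own -x, z up. Deck 56 mm high; side walls (7 mm thick, x = -50..95) and back wall rise to 85 mm. Bay mouth at x = -30, y = 25; start lever on the front deck at x = -80, y = -78. The shut screen covers the bay, x = -45..90.
- screen (a joint): Angle of the screen in rad about its hinge: 0 = shut flat, pi/2 = upright, 2.5 = stop. It starts between 0 and 0.45, moves against stiff friction (about 5 N at the bar) and stays where it is left. Wanted: 1.745 (100 degrees).
- screen_bar (a point): Middle of the steel bar of the screen's loop handle: 10 mm diameter, 100 mm long, along the tester's y, 40 mm out from the screen's free edge (35 mm clear gap, legs at y = -50 and 50). Screen: black panel 228 wide x 132 long x 14 mm, blue display on its inner face. The bar is 175 mm from the hinge along the panel and 8 mm towards its outer face.
- screen_hinge (a point): Middle of the screen's hinge axis, at tester x = +90, y = 0, z = 85 mm; the axis runs along the tester's +y; opening lifts the free edge up and then back.
- bay: Yellow slanted pocket in the tester. Origin at the middle of its inner floor; z points out of its mouth along the sliding direction, which leans 35 degrees from vertical towards the tester's front (-x); y is the tester's y. Inside 18 mm (x) x 52 mm (y), 60 mm deep, walls 6 mm; mouth middle 66 mm above the bench.
- cartridge: Blue cartridge, 16 thick (x) x 50 wide (y) x 110 mm long (z), about 0.12 kg, white patch, black ribs near its head. Origin at the middle of its foot (goes in first); z points to the head. The last 6 mm of the foot are black, 12 x 46 mm. It starts foot down in dock_blue, leaning 35 degrees from vertical towards the dock's -x. Either way round fits the bay.
- dock_blue: Fixed dock of the blue cartridge: dark base plate 120 x 90 mm, grey pocket inside 20 x 54 mm, 28 mm deep, with a 30 mm wide, 58 mm long backrest on its low (-x) side. Origin at bench level under the pocket's floor (18 mm up), z up; the pocket leans 35 degrees towards -x. It stands left or right of the tester.
- dock_orange: Same dock, holding the orange cartridge, on the other side of the tester.
- spare: Orange cartridge, same shape as the blue one; stays in its dock.
- start (a joint): Red start lever, rad: 0 = leaning to the tester's front (-x), 1.0 = fully over to +x; starts at 0 to 0.1 and stays where left; over means beyond 0.85.
- start_tip (a point): Tip of the red start lever (lever about 50 mm long); the lever swings in the tester's x-z plane.
- screwdriver: Bystander: screwdriver lying on the bench.
- scraper: Bystander: scraper (spatula) lying on the bench.
- wrench: Bystander: wrench lying on the bench.
- tape: Bystander: yellow tape roll, 100 mm diameter, 24 mm high.
- glue: Bystander: white glue bottle, 130 mm tall, 50 mm diameter.
- jar: Bystander: jar with steel cap, 75 mm tall.

How it is judged:
By the outcome, as a careful person would: the job done as asked, in the order asked, and still so for the second after the job is handed in, with the robot touching nothing.
It also fails if it takes over 67 s, if anything falls off the work surface, if the arm or the gripper's body presses on something with over 40 N, if the wrist force passes 120 N, or if a joint passes its speed limit or range.

## Working session

There is one attempt and no reset: what is moved stays moved. The work goes in short steps, Python scripts to look and compute and a tool call to move; the robot and the scene stay as the last step left them, time stands still between calls to the robot, and variables do not carry over. Pictures are saved under pics/ and viewed, at most 10 in all, crops included, and the job is handed in when it is done.

Besides the shell and the picture viewer there is one more tool, called after "Call:" by a JSON object that holds its "op" and its "data". send_rows: Moves the arm, as the interface text tells. Shifts and turns lie within -1 to 1; 1 stands for 1 m of shift or 180 degrees of turn. Its arguments: {"type":"object","properties":{"slide":{"type":"array","items":{"type":"array","items":{"type":"number","minimum":-1,"maximum":1}}},"rotation":{"type":"array","items":{"type":"array","items":{"type":"number","minimum":-1,"maximum":1}}},"fingers":{"type":"number"},"grip_force":{"type":"number"}},"required":["slide","rotation"]}

```bash
ls; mkdir -p pics; python3 - <<'E'
from rig import *
import cv2,numpy as np
print(get_state(), tips_ahead if not callable(tips_ahead) else tips_ahead())
for n in("scene","top"):
    im=get_image(n);cv2.imwrite(f"pics/{n}0.png",im[:,:,::-1]);
    c=camera_info(n);print(n,c)
print(camera_info("wrist"))
E
```

```text
pics
{'time_s': 0.0, 'joints': array([1.32595779e+00, 2.41412198e-01, 3.67972932e-03, 1.33518649e+00,
       7.18612082e-06, 1.57078991e+00]), 'qd': array([-0.00203051,  0.00038274, -0.00038294, -0.0008624 , -0.00049747,
       -0.00019025]), 'joint_efforts': array([-1.15671497e-03, -3.72316039e+01,  2.52409905e+01,  1.68001524e-02,
       -2.11353672e-04, -1.16239417e-05]), 'eef_pos': array([0.12104621, 0.48448201, 0.24139634]), 'eef_rot': array([-0.38358885, -3.11781649,  0.00330761]), 'contact_force': array([-0.67916838,  0.00384934,  0.29805831]), 'wrist_torque': array([-0.01399726,  0.03112929,  0.0037838 ]), 'gripper_force': 0.0, 'grip_width': 0.08532531393513788} 0.011
scene {'vertical_fov': 42.781338887172964, 'cx': 270.70171970236726, 'cy': 210.8197753582627, 'R': array([[ 0.57174536,  0.82043032, -0.00115321],
       [ 0.61735512, -0.43115026, -0.65801376],
       [-0.54035165,  0.37550437, -0.75300502]]), 't': array([-0.31098888, -0.28601807,  1.73614941])}
top {'vertical_fov': 49.671154024451354, 'cx': 272.6818685050734, 'cy': 210.93535890193553, 'R': array([[ 0.00697259, -0.99995842, -0.00587758],
       [-0.99939562, -0.00676825, -0.03409666],
       [ 0.03405546,  0.00611177, -0.99940126]]), 't': array([0.01536968, 0.539358  , 1.30645986])}
{'vertical_fov': 68.26192787791672, 'cx': 278.7088345219913, 'cy': 205.94739564146695, 'tool_from_camera': array([[ 7.07616153e-04, -9.57884923e-01, -2.87151482e-01,
         7.20572470e-02],
       [ 9.99999749e-01,  6.86877554e-04,  1.72962096e-04,
         6.98928868e-04],
       [ 3.15601237e-05, -2.87151532e-01,  9.57885169e-01,
        -1.31318229e-01],
       [ 0.00000000e+00,  0.00000000e+00,  0.00000000e+00,
         1.00000000e+00]])}
```

View pics/scene0.png

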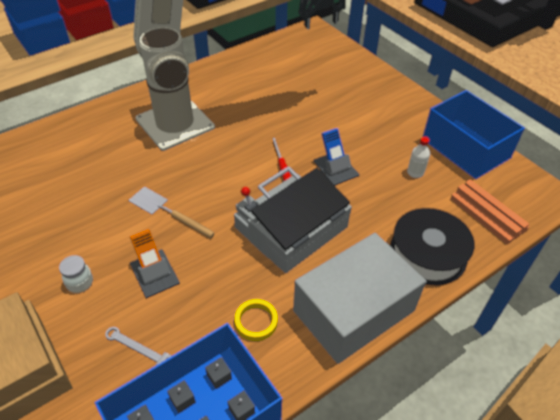

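View pics/top0.png

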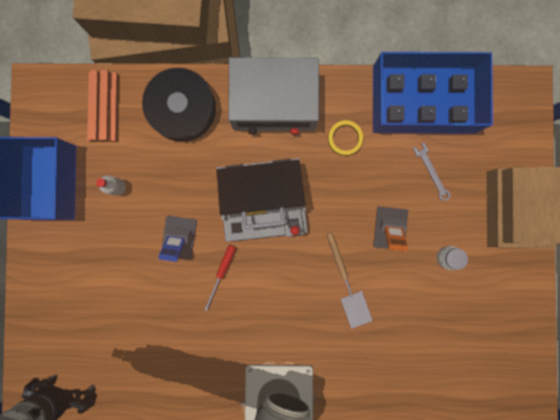

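The scene view shows the tester at (293,220), the blue dock at (337,160), and the orange dock at (150,260). In the top view the tester is at (262,200), with its front facing the robot, the blue cartridge at (173,247), and the red knob at (295,230). The screen is slightly open.

```bash
cat > h.py <<'E'
import numpy as np,cv2
from rig import *
from scipy.spatial.transform import Rotation as Ro
def cam(n,st=None):
    c=camera_info(n);f=210/np.tan(np.radians(c["vertical_fov"]/2))
    if n!="wrist": return f,c["cx"],c["cy"],np.array(c["R"]),np.array(c["t"])
    T=np.array(c["tool_from_camera"]);Rt=Ro.from_rotvec(st["eef_rot"]).as_matrix()
    Rwc=Rt@T[:3,:3];o=Rt@T[:3,3]+st["eef_pos"]
    return f,c["cx"],c["cy"],Rwc.T,-Rwc.T@o
def ray(c,uv):
    f,cx,cy,R,t=c;d=R.T@np.array([(uv[0]-cx)/f,(uv[1]-cy)/f,1]);return -R.T@t,d/np.linalg.norm(d)
def plane(c,uv,z):
    o,d=ray(c,uv);return o+d*(z-o[2])/d[2]
def tri(*cu):
    A=np.zeros((3,3));b=np.zeros(3);rs=[ray(c,u) for c,u in cu]
    for o,d in rs:
        P=np.eye(3)-np.outer(d,d);A+=P;b+=P@o
    x=np.linalg.solve(A,b);return x,[np.linalg.norm((np.eye(3)-np.outer(d,d))@(x-o)) for o,d in rs]
def proj(c,X):
    f,cx,cy,R,t=c;p=R@X+t;return np.array([cx+f*p[0]/p[2],cy+f*p[1]/p[2]])
E
python3 - <<'E'
import cv2,numpy as np
t=cv2.imread("pics/top0.png")[150:270,155:315];s=cv2.imread("pics/scene0.png")[125:270,230:360]
t=cv2.resize(t,None,fx=5,fy=5,interpolation=cv2.INTER_CUBIC);s=cv2.resize(s,None,fx=4,fy=4,interpolation=cv2.INTER_CUBIC)
cv2.imwrite("pics/tc.png",t);cv2.imwrite("pics/sc.png",s)
E
```

```text
(no output)
```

View pics/tc.png

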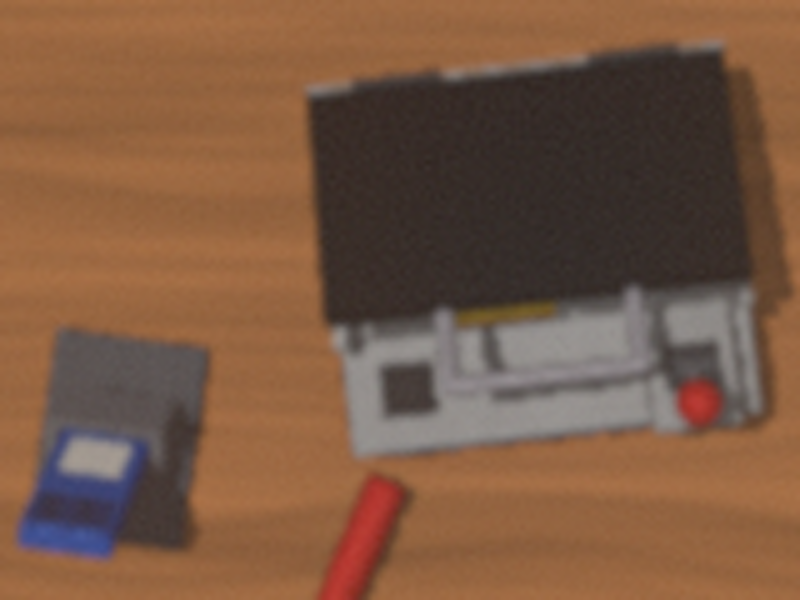

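View pics/sc.png

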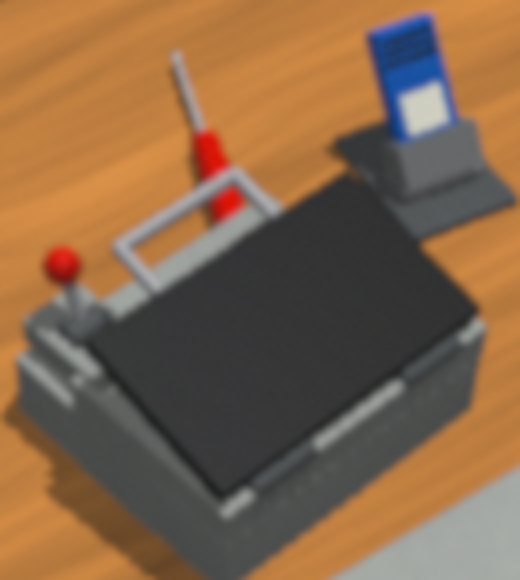

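The top crop shows the hinge-side corners at (310,90) and (722,42), the bar from (447,385) to (645,365), and the knob at (700,402). It also puts the front-left deck corner at (358,455) and the blue head edge from (22,545) to (112,555). The scene crop shows bar ends at (118,245) and (237,170), and the knob at (62,265).

```bash
python3 - <<'E'
from h import *
ct,cs=cam("top"),cam("scene")
T=lambda u,v:((u+.5)/5-.5+155,(v+.5)/5-.5+150)
S=lambda u,v:((u+.5)/4-.5+230,(v+.5)/4-.5+125)
np.set_printoptions(precision=4,suppress=True)
a=plane(ct,T(310,90),.085);b=plane(ct,T(722,42),.085)
print("hinge corners",a,b,np.linalg.norm(a-b))
e=(a-b);print("yaw",np.degrees(np.arctan2(-e[0],e[1])))
print("FL deck",plane(ct,T(358,455),.056))
print("barL",tri((ct,T(447,387)),(cs,S(237,170))),"barR",tri((ct,T(647,367)),(cs,S(118,245))))
print("hingeL/R scene",tri((ct,T(310,90)),(cs,S(480,325))),tri((ct,T(722,42)),(cs,S(228,502))))
print("knob",tri((ct,T(700,402)),(cs,S(62,265))))
for p in((60,330),(208,348),(187,548)):print("plate",plane(ct,T(*p),.008))
print("cart head top/outer corners",tri((ct,T(112,555)),(cs,S(375,30))),tri((ct,T(22,547)),(cs,S(430,12))))
print("patch",tri((ct,T(95,458)),(cs,S(424,108))))
E
```

```text
hinge corners [0.6546 0.1733 0.085 ] [ 0.6824 -0.0526  0.085 ] 0.2275671417397948
yaw 7.025275254061084
FL deck [0.4539 0.148  0.056 ]
barL (array([0.4926, 0.0932, 0.1398]), [np.float64(0.00047038062730794046), np.float64(0.00047038062730797695)]) barR (array([ 0.5044, -0.01  ,  0.1409]), [np.float64(0.0017232488131000956), np.float64(0.001723248813100004)])
hingeL/R scene (array([0.654 , 0.1726, 0.0854]), [np.float64(0.0008131203643108379), np.float64(0.000813120364310839)]) (array([ 0.6815, -0.051 ,  0.0958]), [np.float64(0.001225587681047839), np.float64(0.0012255876810478232)])
knob (array([ 0.4857, -0.0394,  0.124 ]), [np.float64(0.0006128298733799338), np.float64(0.0006128298733799586)])
plate [0.5236 0.3272 0.008 ]
plate [0.5138 0.241  0.008 ]
plate [0.3979 0.2517 0.008 ]
cart head top/outer corners (array([0.4034, 0.2776, 0.1056]), [np.float64(0.004272333326464629), np.float64(0.004272333326464838)]) (array([0.4068, 0.3269, 0.1008]), [np.float64(0.003932341313204965), np.float64(0.003932341313204791)])
patch (array([0.4513, 0.2948, 0.0573]), [np.float64(8.57761500621743e-05), np.float64(8.577615006207362e-05)])
```

```bash
cat >> h.py <<'E'
def ori(yaw,p,roll=0):
    y=np.radians(yaw);p=np.radians(p)
    z=np.array([np.cos(y)*np.cos(p),np.sin(y)*np.cos(p),-np.sin(p)]);yy=np.array([-np.sin(y),np.cos(y),0])
    return Ro.from_matrix(np.c_[np.cross(yy,z),yy,z])*Ro.from_euler('z',roll,degrees=True)
def go(tcp,R,st=None):
    st=st or get_state();d=R*Ro.from_rotvec(st["eef_rot"]).inv();v=d.as_rotvec()
    print("slide",np.round(np.array(tcp)-st["eef_pos"],4),"rot",np.round(v/np.pi,4),"deg",round(np.degrees(np.linalg.norm(v)),1),"rows")
E
python3 - <<'E'
from h import *
bar=np.array([.4985,.0416,.140])
for r in(90,-90):
    R=ori(7,50,r);z=R.as_matrix()[:,2];go(bar-.1*z,R)
go((.32,.3,.24),ori(0,90,0))
E
```

```text
slide [ 0.3136 -0.4508 -0.0249] rot [ 0.1566 -0.177  -0.3666] deg 78.5 rows
slide [ 0.3136 -0.4508 -0.0249] rot [-0.194  -0.1716  0.5882] deg 115.7 rows
slide [ 0.1989 -0.1846 -0.0015] rot [ 0.0006 -0.0001  0.0779] deg 14.0 rows
```

Call:
{"op": "send_rows", "data": {"slide": [[0.3, -0.43, 0.01], [0.3, -0.43, 0.01], [0.3, -0.43, 0.01], [0.3, -0.43, 0.01], [0.3, -0.43, 0.01]], "rotation": [[0.157, -0.177, -0.367], [0.157, -0.177, -0.367], [0.157, -0.177, -0.367], [0.157, -0.177, -0.367], [0.157, -0.177, -0.367]], "fingers": 0.35, "grip_force": 30}}

```text
time_s: 0.6
eef_pos: [0.2647, 0.2781, 0.2468]
eef_rot: [1.222, 2.567, 0.434]
contact_force: [1.2, -0.7, 0.0]
grip_width: 0.0297
gripper_force: 0.0
```

```bash
python3 - <<'E'
from h import *
bar=np.array([.4985,.0416,.140])
R=ori(7,50,90);z=R.as_matrix()[:,2];go(bar-.1*z,R);print(get_state()['joints'])
E
```

```text
slide [ 0.17   -0.2443 -0.0301] rot [ 0.07   -0.0789 -0.1647] deg 35.2 rows
[ 0.97158248 -0.26431885 -0.5577284   0.93308159 -0.21262017  1.82281204]
```

Call:
{"op": "send_rows", "data": {"slide": [[0.17, -0.244, -0.03], [0.17, -0.244, -0.03], [0.17, -0.244, -0.03], [0.17, -0.244, -0.03], [0.17, -0.244, -0.03]], "rotation": [[0.07, -0.079, -0.165], [0.07, -0.079, -0.165], [0.07, -0.079, -0.165], [0.07, -0.079, -0.165], [0.07, -0.079, -0.165]]}}

```text
time_s: 1.1
eef_pos: [0.4026, 0.0778, 0.2204]
eef_rot: [1.713, 1.947, 0.704]
contact_force: [0.3, 1.3, -1.0]
grip_width: 0.03
gripper_force: 0.0
```

```bash
python3 - <<'E'
from h import *
bar=np.array([.4985,.0416,.140])
R=ori(7,50,90);z=R.as_matrix()[:,2];st=get_state();go(bar-.1*z,R);print(st['joints'])
im=get_image("wrist");cv2.imwrite("pics/w1.png",im[:,:,::-1]);c=cam("wrist",st);print(proj(c,bar),c)
E
```

```text
slide [ 0.0321 -0.0441 -0.0038] rot [ 0.0004 -0.001  -0.0015] deg 0.3 rows
[ 0.24549542 -0.40232734 -0.87611041  0.40567258 -0.07644987  1.66142957]
[298.17812771 256.22598353] (np.float64(309.8079260631118), 278.7088345219913, 205.94739564146695, array([[ 0.76204933,  0.09836107,  0.64000462],
       [-0.06054932, -0.97323981,  0.22167102],
       [ 0.64468178, -0.2076761 , -0.73570105]]), array([-0.45631619,  0.08420437,  0.064882  ]))
```

View pics/w1.png

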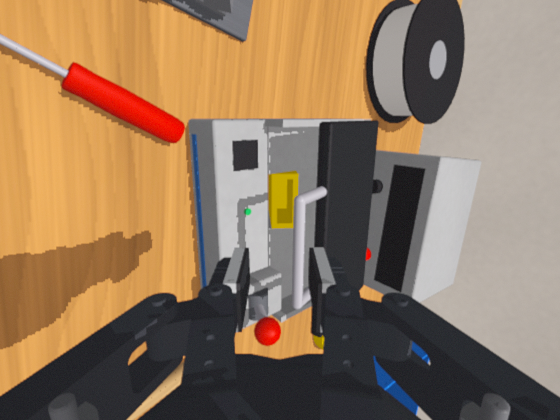

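The wrist view shows the bar running from (298,199) to (297,300). Its projected middle is (298,256), so the estimate agrees with the picture. The bay is at (284,200) and the knob at (267,331).

```bash
python3 - <<'E'
from h import *
bar=np.array([.4985,.0416,.140])
R=ori(7,50,90);z=R.as_matrix()[:,2];go(bar-.1*z,R);go(bar-.05*z,R);go(bar+.008*z,R)
E
```

```text
slide [ 0.0277 -0.0332 -0.0047] rot [ 0.0017 -0.0002  0.006 ] deg 1.1 rows
slide [ 0.0596 -0.0293 -0.043 ] rot [ 0.0017 -0.0002  0.006 ] deg 1.1 rows
slide [ 0.0966 -0.0248 -0.0874] rot [ 0.0017 -0.0002  0.006 ] deg 1.1 rows
```

Call:
{"op": "send_rows", "data": {"slide": [[0.028, -0.033, -0.005], [0.06, -0.029, -0.043], [0.08, -0.027, -0.067], [0.097, -0.025, -0.087], [0.097, -0.025, -0.087]], "rotation": [[0, 0, 0], [0, 0, 0], [0, 0, 0], [0, 0, 0], [0, 0, 0]]}}

```text
time_s: 1.65
eef_pos: [0.5007, 0.0538, 0.1312]
eef_rot: [1.719, 1.95, 0.697]
contact_force: [-0.6, -0.4, -0.8]
grip_width: 0.0298
gripper_force: 0.0
```

Call:
{"op": "send_rows", "data": {"slide": [[0, 0, 0], [0, 0, 0], [0, 0, 0], [0, 0, 0], [0, 0, 0]], "rotation": [[0, 0, 0], [0, 0, 0], [0, 0, 0], [0, 0, 0], [0, 0, 0]], "fingers": 0, "grip_force": 25}}

```text
time_s: 2.15
eef_pos: [0.5008, 0.0544, 0.1355]
eef_rot: [1.713, 1.947, 0.704]
contact_force: [-3.1, -0.4, -0.7]
grip_width: 0.009
gripper_force: 25.2
```

```bash
python3 - <<'E'
from h import *
st=get_state();R=Ro.from_rotvec(st["eef_rot"]).as_matrix();print(st['grip_width'],st['gripper_force'],st['eef_pos']-.008*R[:,2],R)
p=st['eef_pos']-.008*R[:,2]
bar=p
hg=np.array([.6665,.0595,.085]);ex=np.array([np.cos(np.radians(7)),np.sin(np.radians(7)),0]);ez=np.array([0,0,1])
v=bar-hg;r=np.hypot(v@ex,v[2]);print("r",r,"ang",np.degrees(np.arctan2(v[2],-v@ex)))
E
```

```text
0.009008207668251023 25.1855930685997 [0.49566833 0.05376839 0.14166477] [[-0.12669353  0.7618503   0.63524237]
 [ 0.99194128  0.09802713  0.08026944]
 [-0.00111769  0.64029275 -0.76813016]]
r 0.17943880343349242 ang 18.408442962467934
```

```bash
python3 - <<'E'
from h import *
np.set_printoptions(precision=4,suppress=True)
st=get_state();R0=Ro.from_rotvec(st["eef_rot"])
ex=np.array([np.cos(np.radians(7)),np.sin(np.radians(7)),0]);ez=np.array([0,0,1.])
ey=np.cross(ez,ex)
def P(k):
    f=np.radians(18.4+(102.6-18.4)*k/20)
    R=Ro.from_rotvec(ey*np.radians(20*k/20))*R0
    return .1752*(-np.cos(f)*ex+np.sin(f)*ez)+.008*R.as_matrix()[:,2],R
for c in range(4):
    p0,Rr=P(5*c);print([list(np.round(P(5*c+i)[0]-p0,4)) for i in range(1,6)])
print("rot/row",ey*1/180, "end dir",P(20)[1].as_matrix()[:,2], "end TCP",P(20)[0]-P(0)[0]+st['eef_pos'])
E
```

```text
[[np.float64(0.0044), np.float64(0.0005), np.float64(0.012)], [np.float64(0.0096), np.float64(0.0012), np.float64(0.0236)], [np.float64(0.0157), np.float64(0.0019), np.float64(0.0348)], [np.float64(0.0225), np.float64(0.0028), np.float64(0.0454)], [np.float64(0.0302), np.float64(0.0037), np.float64(0.0556)]]
[[np.float64(0.0084), np.float64(0.001), np.float64(0.0096)], [np.float64(0.0174), np.float64(0.0021), np.float64(0.0185)], [np.float64(0.0271), np.float64(0.0033), np.float64(0.0267)], [np.float64(0.0373), np.float64(0.0046), np.float64(0.0341)], [np.float64(0.0481), np.float64(0.0059), np.float64(0.0408)]]
[[np.float64(0.0112), np.float64(0.0014), np.float64(0.0059)], [np.float64(0.0228), np.float64(0.0028), np.float64(0.0109)], [np.float64(0.0348), np.float64(0.0043), np.float64(0.015)], [np.float64(0.047), np.float64(0.0058), np.float64(0.0182)], [np.float64(0.0595), np.float64(0.0073), np.float64(0.0205)]]
[[np.float64(0.0126), np.float64(0.0015), np.float64(0.0014)], [np.float64(0.0252), np.float64(0.0031), np.float64(0.0018)], [np.float64(0.0378), np.float64(0.0046), np.float64(0.0013)], [np.float64(0.0504), np.float64(0.0062), np.float64(-0.0002)], [np.float64(0.0628), np.float64(0.0077), np.float64(-0.0026)]]
rot/row [-0.0007  0.0055  0.    ] end dir [ 0.3362  0.0435 -0.9408] end TCP [0.7013 0.079  0.2498]
```

Call:
{"op": "send_rows", "data": {"slide": [[0.0045, 0.0005, 0.012], [0.0095, 0.001, 0.0235], [0.0155, 0.002, 0.035], [0.0225, 0.003, 0.0455], [0.03, 0.0035, 0.0555]], "rotation": [[-0.0007, 0.0055, 0], [-0.0014, 0.011, 0], [-0.002, 0.0165, 0], [-0.0027, 0.022, 0], [-0.0034, 0.0276, 0]]}}

```text
time_s: 2.65
eef_pos: [0.5271, 0.0576, 0.188]
eef_rot: [1.77, 2.011, 0.619]
contact_force: [-11.7, 0.3, 0.3]
grip_width: 0.0088
gripper_force: 26.9
```

Call:
{"op": "send_rows", "data": {"slide": [[0.0085, 0.001, 0.0095], [0.0175, 0.002, 0.0185], [0.027, 0.0035, 0.0265], [0.0375, 0.0045, 0.034], [0.048, 0.006, 0.041]], "rotation": [[-0.0007, 0.0055, 0], [-0.0014, 0.011, 0], [-0.002, 0.0165, 0], [-0.0027, 0.022, 0], [-0.0034, 0.0276, 0]]}}

```text
time_s: 3.15
eef_pos: [0.5775, 0.0636, 0.2316]
eef_rot: [1.816, 2.063, 0.544]
contact_force: [-5.3, -1.5, -2.4]
grip_width: 0.0089
gripper_force: 26.7
```

Call:
{"op": "send_rows", "data": {"slide": [[0.011, 0.0015, 0.006], [0.023, 0.003, 0.011], [0.035, 0.0045, 0.015], [0.047, 0.006, 0.018], [0.0595, 0.0075, 0.0205]], "rotation": [[-0.0007, 0.0055, 0], [-0.0014, 0.011, 0], [-0.002, 0.0165, 0], [-0.0027, 0.022, 0], [-0.0034, 0.0276, 0]]}}

```text
time_s: 3.65
eef_pos: [0.6382, 0.071, 0.2532]
eef_rot: [1.864, 2.116, 0.463]
contact_force: [-5.8, -1.0, 0.3]
grip_width: 0.0091
gripper_force: 26.9
```

Call:
{"op": "send_rows", "data": {"slide": [[0.0125, 0.0015, 0.0015], [0.025, 0.003, 0.002], [0.038, 0.0045, 0.0015], [0.05, 0.006, 0], [0.05, 0.006, 0]], "rotation": [[-0.0007, 0.0055, 0], [-0.0014, 0.011, 0], [-0.002, 0.0165, 0], [-0.0027, 0.022, 0], [-0.0034, 0.0276, 0]]}}

```text
time_s: 4.15
eef_pos: [0.6904, 0.0773, 0.2533]
eef_rot: [1.908, 2.167, 0.38]
contact_force: [3.6, -0.4, -1.8]
grip_width: 0.0092
gripper_force: 26.2
```

```bash
python3 - <<'E'
from h import *
for n in("top","scene"):
    im=get_image(n);cv2.imwrite(f"pics/{n}1.png",im[:,:,::-1])
st=get_state();R=Ro.from_rotvec(st["eef_rot"]).as_matrix()
p=st['eef_pos']-.008*R[:,2];ex=np.array([np.cos(np.radians(7)),np.sin(np.radians(7)),0])
for dx in(0,-.002):
    v=p-np.array([.6665,.0595,.085])-dx*ex;print(p,np.hypot(v@ex,v[2]),np.degrees(np.arctan2(v[2],-v@ex))-2.6,st['grip_width'])
E
```

```text
[0.68766639 0.07690821 0.26075309] 0.1772685841495673 94.89737778144539 0.008809965390614795
[0.68766639 0.07690821 0.26075309] 0.17754061936734114 95.53731166984683 0.008809965390614795
```

Call:
{"op": "send_rows", "data": {"slide": [[0.005, 0.0005, -0.0005], [0.01, 0.001, -0.001], [0.0135, 0.0015, -0.002], [0.0135, 0.0015, -0.002]], "rotation": [[0, 0, 0], [0, 0, 0], [0, 0, 0], [0, 0, 0]]}}

```text
time_s: 4.65
eef_pos: [0.7028, 0.0787, 0.2506]
eef_rot: [1.909, 2.168, 0.379]
contact_force: [-2.0, -0.7, 3.3]
grip_width: 0.0088
gripper_force: 27.0
```

Call:
{"op": "send_rows", "data": {"slide": [[0, 0, 0], [0, 0, 0], [0, 0, 0]], "rotation": [[0, 0, 0], [0, 0, 0], [0, 0, 0]], "fingers": 0.3}}

```text
time_s: 4.95
eef_pos: [0.7026, 0.0789, 0.2499]
eef_rot: [1.909, 2.169, 0.378]
contact_force: [-0.9, -0.1, 0.1]
grip_width: 0.0259
gripper_force: 0.0
```

```bash
python3 - <<'E'
from h import *
st=get_state();R=Ro.from_rotvec(st["eef_rot"]).as_matrix()
p=st['eef_pos']-.008*R[:,2];ex=np.array([np.cos(np.radians(7)),np.sin(np.radians(7)),0])
for dx in(0,-.002):
    v=p-np.array([.6665,.0595,.085])-dx*ex;print(p,np.hypot(v@ex,v[2]),np.degrees(np.arctan2(v[2],-v@ex))-2.6,st['grip_width'])
print(R,st['joints'])
E
```

```text
[0.69986581 0.07853462 0.25741608] 0.17602009750385422 99.01431698663627 0.025889319149338588
[0.69986581 0.07853462 0.25741608] 0.17643361948098063 99.65052000046812 0.025889319149338588
[[-1.26669680e-01  9.33403021e-01  3.35728450e-01]
 [ 9.91944917e-01  1.19101294e-01  4.31296102e-02]
 [ 2.71615602e-04  3.38487343e-01 -9.40970905e-01]] [0.10920905 0.39430953 0.17950724 1.01073988 0.00628096 1.55413702]
```

Call:
{"op": "send_rows", "data": {"slide": [[-0.012, -0.0015, 0.034], [-0.023, -0.003, 0.064], [-0.06, 0.01, 0.074], [-0.1, 0.03, 0.06], [-0.14, 0.06, 0.04]], "rotation": [[0, 0, 0], [0, 0, 0], [0, 0, 0], [0, 0, 0], [0, 0, 0]]}}

```text
time_s: 5.45
eef_pos: [0.5652, 0.1365, 0.2934]
eef_rot: [1.91, 2.164, 0.384]
contact_force: [0.5, 0.4, -0.4]
grip_width: 0.0254
gripper_force: 0.0
```

```bash
python3 - <<'E'
from h import *
go((.354,.308,.19),ori(-6,55))
E
```

```text
slide [-0.2112  0.1715 -0.1034] rot [-0.2254 -0.0659  0.3749] deg 79.6 rows
```

Call:
{"op": "send_rows", "data": {"slide": [[-0.21, 0.17, -0.04], [-0.21, 0.17, -0.06], [-0.21, 0.17, -0.08], [-0.21, 0.17, -0.1], [-0.211, 0.171, -0.103]], "rotation": [[-0.225, -0.066, 0.375], [-0.225, -0.066, 0.375], [-0.225, -0.066, 0.375], [-0.225, -0.066, 0.375], [-0.225, -0.066, 0.375]], "fingers": 1}}

```text
time_s: 5.95
eef_pos: [0.3827, 0.2851, 0.2097]
eef_rot: [0.951, 2.501, 0.15]
contact_force: [-0.0, 0.8, -0.1]
grip_width: 0.0853
gripper_force: 0.0
```

```bash
python3 - <<'E'
from h import *
go((.354,.308,.19),ori(-6,55))
E
```

```text
slide [-0.0287  0.0229 -0.0197] rot [-0.1025 -0.0304  0.1708] deg 36.3 rows
```

Call:
{"op": "send_rows", "data": {"slide": [[-0.015, 0.01, 0], [-0.015, 0.01, 0], [-0.015, 0.01, 0], [-0.015, 0.01, 0], [-0.015, 0.01, 0]], "rotation": [[-0.103, -0.03, 0.171], [-0.103, -0.03, 0.171], [-0.103, -0.03, 0.171], [-0.103, -0.03, 0.171], [-0.103, -0.03, 0.171]]}}

```text
time_s: 6.45
eef_pos: [0.368, 0.2937, 0.2088]
eef_rot: [0.133, 2.53, -0.048]
contact_force: [0.6, -0.6, -0.7]
grip_width: 0.0849
gripper_force: 0.0
```

Call:
{"op": "send_rows", "data": {"slide": [[0, 0, 0], [0, 0, 0]], "rotation": [[0, 0, 0], [0, 0, 0]]}}

```text
time_s: 6.65
eef_pos: [0.3688, 0.2938, 0.2094]
eef_rot: [0.14, 2.529, -0.046]
contact_force: [0.3, 0.3, -0.4]
grip_width: 0.0853
gripper_force: 0.0
```

```bash
python3 - <<'E'
from h import *
st=get_state();im=get_image("wrist");cv2.imwrite("pics/w2.png",im[:,:,::-1]);np.save("w2.npy",np.r_[st['eef_pos'],st['eef_rot']])
print(st['eef_pos'],st['joints'])
for n in("top","scene"):cv2.imwrite(f"pics/{n}2.png",get_image(n)[:,:,::-1])
s=cv2.imread("pics/scene2.png")[90:300,220:400];t=cv2.imread("pics/top2.png")[130:270,200:330]
cat=np.hstack([cv2.resize(t,(390,420),interpolation=cv2.INTER_CUBIC),cv2.resize(s,(360,420),interpolation=cv2.INTER_CUBIC)])
cv2.imwrite("pics/ts2.png",cat)
E
```

```text
[0.36881399 0.2938395  0.20943345] [ 0.99614478 -0.0019652  -0.52285758  0.74877841 -0.53791562  1.02299703]
```

View pics/w2.png

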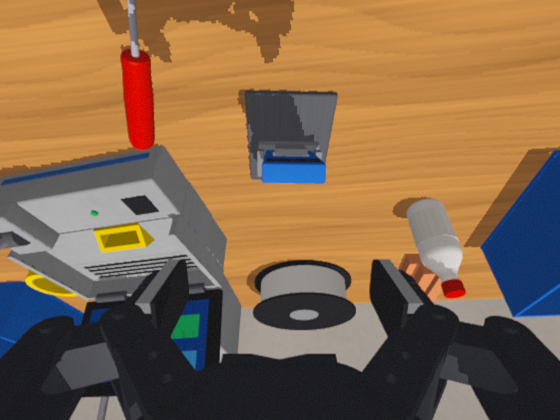

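View pics/ts2.png

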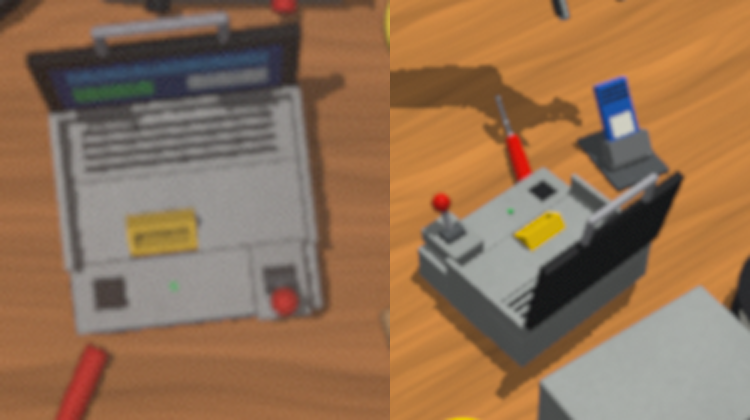

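The wrist view shows the bright blue head face at about x 263–326, y 160–183, with the yellow bay at (122,237) and the glue bottle at (435,240). The combined view shows the screen standing slightly past upright. The bay is open at (162,233) in the top crop, and the lever is untouched.

```bash
python3 - <<'E'
from h import *
np.set_printoptions(precision=4,suppress=True)
v=np.load("w2.npy");st=dict(eef_pos=v[:3],eef_rot=v[3:]);c=cam("wrist",st)
im=cv2.imread("pics/w2.png");hsv=cv2.cvtColor(im,cv2.COLOR_BGR2HSV)
roi=np.zeros(im.shape[:2],np.uint8);roi[135:200,240:345]=1
def quad(m):
    cs,_=cv2.findContours(m,cv2.RETR_EXTERNAL,cv2.CHAIN_APPROX_NONE);k=max(cs,key=cv2.contourArea)
    return k
m=(cv2.inRange(hsv,(100,150,150),(125,255,255))>0)&(roi>0)
k=quad(m.astype(np.uint8)*255);r=cv2.minAreaRect(k);b=cv2.boxPoints(r);print("face",cv2.contourArea(k),r)
ap=cv2.approxPolyDP(cv2.convexHull(k),3,True)[:,0];print(ap)
# PnP of face
K=np.array([[c[0],0,c[1]],[0,c[0],c[2]],[0,0,1]])
o=b[np.argsort(b[:,1])];tp=o[:2][np.argsort(o[:2,0])];bt=o[2:][np.argsort(o[2:,0])]
# image up = toward robot = cart -x side ; image right = world +y
img=np.array([tp[0],tp[1],bt[1],bt[0]],np.float32);print(img)
obj=np.array([[-8,-25,0],[-8,25,0],[8,25,0],[8,-25,0]],np.float32)/1000
ok,rv,tv=cv2.solvePnP(obj,img,K,None);X=c[3].T@(tv[:,0]-c[4]);print("head centre",X, "R",c[3].T@cv2.Rodrigues(rv)[0])
ct,cs=cam("top"),cam("scene")
pt=lambda p:plane(c,p,.008)
print("plate corners",[pt(p) for p in((243,92),(337,94),(243,180))])
# yellow bay mouth
m=cv2.inRange(hsv,(22,150,120),(35,255,255));m[:220]=0;m[255:]=0;m[:,:85]=0;m[:,160:]=0
cv2.imwrite("pics/y.png",m);k=quad(m);print("bay w",cv2.boxPoints(cv2.minAreaRect(k)))
for n,cc in(("top",ct),("scene",cs)):
    i=cv2.imread(f"pics/{n}2.png");h=cv2.cvtColor(i,cv2.COLOR_BGR2HSV)
    mm=cv2.inRange(h,(20,130,90),(35,255,255));
    x0,y0,x1,y1=(235,190,275,225) if n=="top" else (270,185,310,220)
    z=np.zeros_like(mm);z[y0:y1,x0:x1]=mm[y0:y1,x0:x1];k=quad(z);rr=cv2.minAreaRect(k);print(n,rr,plane(cc,rr[0],.066))
    bm=cv2.inRange(h,(100,120,60),(125,255,255))
p=lambda u,v:(200+u/3,130+v/3)
print("front corners z56",plane(ct,p(80,332),.056),plane(ct,p(322,308),.056))
E
```

```text
face 1102.5 ((293.5, 172.5), (19.0, 63.0), 90.0)
[[263 164]
 [324 164]
 [324 182]
 [264 182]]
[[262. 163.]
 [325. 163.]
 [325. 182.]
 [262. 182.]]
head centre [0.4122 0.3012 0.1012] R [[ 0.4281  0.0878 -0.8994]
 [-0.0562  0.9959  0.0704]
 [ 0.902   0.0204  0.4313]]
plate corners [array([0.3939, 0.2573, 0.008 ]), array([0.4058, 0.346 , 0.008 ]), array([0.5135, 0.233 , 0.008 ])]
bay w [[ 93.48 228.36]
 [150.32 220.24]
 [153.86 245.02]
 [ 97.02 253.14]]
top ((253.65013122558594, 207.27642822265625), (12.735695838928223, 21.7908935546875), 83.2901611328125) [0.5471 0.0716 0.066 ]
scene ((294.9940185546875, 204.6580352783203), (11.953408241271973, 24.033308029174805), 55.304847717285156) [0.556  0.0697 0.066 ]
front corners z56 [0.4537 0.1467 0.056 ] [ 0.4776 -0.0783  0.056 ]
```

```bash
python3 - <<'E'
from h import *
np.set_printoptions(precision=4,suppress=True)
v=np.load("w2.npy");st=dict(eef_pos=v[:3],eef_rot=v[3:]);c=cam("wrist",st)
H=plane(c,(293.5,172.5),.106);print(H,-c[3].T@c[4])
R=ori(-6,55);a=-R.as_matrix()[:,2];print(Ro.from_rotvec(get_state()['eef_rot']).as_matrix())
go(H+.06*a,R);go(H+.02*a,R);go(H-.028*a,R)
ct,cs=cam("top"),cam("scene")
print(proj(ct,H),proj(cs,H))
E
```

```text
[0.4075 0.3015 0.106 ] [0.2356 0.3093 0.2752]
[[-0.8151  0.1109  0.5686]
 [ 0.0898  0.9938 -0.0651]
 [-0.5723 -0.002  -0.8201]]
slide [ 0.0042  0.0114 -0.0543] rot [ 0.0006 -0.0006  0.002 ] deg 0.4 rows
slide [ 0.027   0.009  -0.0871] rot [ 0.0006 -0.0006  0.002 ] deg 0.4 rows
slide [ 0.0544  0.0061 -0.1264] rot [ 0.0006 -0.0006  0.002 ] deg 0.4 rows
[166.7536 258.1076] [329.2727 129.7812]
```

Call:
{"op": "send_rows", "data": {"slide": [[0.004, 0.011, -0.04], [0.012, 0.0105, -0.066], [0.027, 0.009, -0.087], [0.041, 0.0075, -0.107], [0.0545, 0.006, -0.1265]], "rotation": [[0, 0, 0.002], [0, 0, 0.002], [0, 0, 0.002], [0, 0, 0.002], [0, 0, 0.002]]}}

```text
time_s: 7.3
eef_pos: [0.4241, 0.2997, 0.082]
eef_rot: [0.132, 2.529, -0.044]
contact_force: [0.8, 0.4, 0.2]
grip_width: 0.0859
gripper_force: 0.0
```

Call:
{"op": "send_rows", "data": {"slide": [[0, 0, 0], [0, 0, 0], [0, 0, 0], [0, 0, 0], [0, 0, 0]], "rotation": [[0, 0, 0], [0, 0, 0], [0, 0, 0], [0, 0, 0], [0, 0, 0]], "fingers": 0, "grip_force": 40}}

```text
time_s: 7.8
eef_pos: [0.4233, 0.3001, 0.0836]
eef_rot: [0.131, 2.529, -0.043]
contact_force: [0.7, -0.2, -1.0]
grip_width: 0.0493
gripper_force: 42.1
```

```bash
python3 - <<'E'
from h import *
st=get_state();im=get_image("wrist");cv2.imwrite("pics/w3.png",im[:,:,::-1]);np.save("w3.npy",np.r_[st['eef_pos'],st['eef_rot']])
print(st);R=ori(-6,55);print(-R.as_matrix()[:,2])
E
```

```text
{'time_s': 7.8, 'joints': array([ 0.89145331,  0.24924669, -0.64660483,  0.31237283, -0.50194376,
        0.9006852 ]), 'qd': array([-0.00182509,  0.00149997, -0.00152221, -0.0038624 ,  0.00086268,
        0.00025935]), 'joint_efforts': array([ 1.44069269e-01, -3.17831111e+01,  1.93103439e+01, -2.55921699e+00,
       -1.47691570e+00, -7.33994180e-03]), 'eef_pos': array([0.4232789 , 0.30014268, 0.08362229]), 'eef_rot': array([ 0.13053817,  2.52879256, -0.04305321]), 'contact_force': array([ 0.71931708, -0.24329748, -0.96940618]), 'wrist_torque': array([ 0.06554316,  0.59377113, -0.05528592]), 'gripper_force': 42.08123981952667, 'grip_width': 0.0492764177406402}
[-0.57043432  0.05995506  0.81915204]
```

View pics/w3.png

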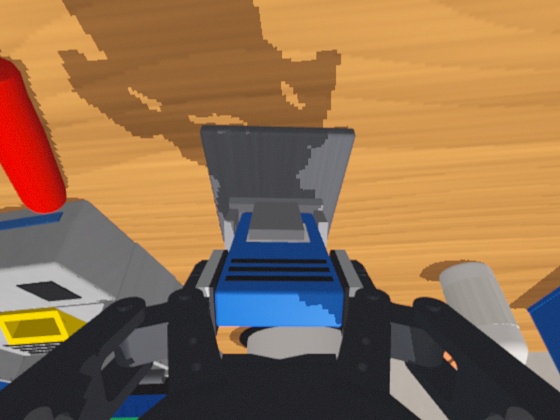

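The wrist view shows the cartridge gripped squarely across its width. The head face spans about (216,292) to (343,326), and the ribbed face sits above it.

```bash
python3 - <<'E'
from h import *
np.set_printoptions(precision=4,suppress=True)
im=cv2.imread("pics/w3.png");hsv=cv2.cvtColor(im,cv2.COLOR_BGR2HSV)
for x in(250,280,310):print([tuple(hsv[y,x]) [0:3:2] for y in range(284,332,2)])
for y in(300,322):
    r=cv2.inRange(hsv[y:y+1],(95,120,60),(130,255,255))[0];i=np.where(r)[0];print(y,i.min(),i.max())
i=camera_info("wrist");T=np.array(i["tool_from_camera"]);f=210/np.tan(np.radians(i["vertical_fov"]/2))
for z in(-.022,-.025,-.028,-.031):
  out=[]
  for uv in((280,291),(280,326.5)):
    d=T[:3,:3]@np.array([(uv[0]-i["cx"])/f,(uv[1]-i["cy"])/f,1]);o=T[:3,3];out.append((o+d*(z-o[2])/d[2])[0]*1000)
  print(z,out)
E
```

```text
[(np.uint8(108), np.uint8(122)), (np.uint8(109), np.uint8(123)), (np.uint8(108), np.uint8(122)), (np.uint8(108), np.uint8(132)), (np.uint8(107), np.uint8(166)), (np.uint8(106), np.uint8(210)), (np.uint8(105), np.uint8(229)), (np.uint8(105), np.uint8(230)), (np.uint8(105), np.uint8(230)), (np.uint8(105), np.uint8(230)), (np.uint8(105), np.uint8(231)), (np.uint8(105), np.uint8(230)), (np.uint8(105), np.uint8(231)), (np.uint8(106), np.uint8(231)), (np.uint8(105), np.uint8(231)), (np.uint8(105), np.uint8(231)), (np.uint8(106), np.uint8(231)), (np.uint8(105), np.uint8(230)), (np.uint8(105), np.uint8(231)), (np.uint8(105), np.uint8(231)), (np.uint8(105), np.uint8(231)), (np.uint8(115), np.uint8(192)), (np.uint8(11), np.uint8(38)), (np.uint8(120), np.uint8(29))]
[(np.uint8(108), np.uint8(123)), (np.uint8(109), np.uint8(122)), (np.uint8(109), np.uint8(125)), (np.uint8(108), np.uint8(131)), (np.uint8(107), np.uint8(163)), (np.uint8(106), np.uint8(209)), (np.uint8(105), np.uint8(232)), (np.uint8(105), np.uint8(232)), (np.uint8(105), np.uint8(233)), (np.uint8(105), np.uint8(233)), (np.uint8(105
[... 809 characters left out ...]
8(232)), (np.uint8(106), np.uint8(237)), (np.uint8(105), np.uint8(236)), (np.uint8(106), np.uint8(237)), (np.uint8(106), np.uint8(237)), (np.uint8(106), np.uint8(237)), (np.uint8(106), np.uint8(237)), (np.uint8(106), np.uint8(236)), (np.uint8(105), np.uint8(238)), (np.uint8(105), np.uint8(237)), (np.uint8(110), np.uint8(210)), (np.uint8(13), np.uint8(165)), (np.uint8(13), np.uint8(166))]
300 215 559
322 216 559
-0.022 [np.float64(4.358335555433287), np.float64(-12.380638472358068)]
-0.025 [np.float64(6.235766954306388), np.float64(-10.041043469315476)]
-0.028 [np.float64(8.113198353179488), np.float64(-7.701448466272881)]
-0.031 [np.float64(9.990629752052573), np.float64(-5.361853463230274)]
```

Call:
{"op": "send_rows", "data": {"slide": [[-0.011, 0.001, 0.016], [-0.023, 0.0025, 0.033], [-0.034, 0.0035, 0.049], [-0.034, 0.0035, 0.08], [-0.034, 0.0035, 0.11]], "rotation": [[0, 0, 0], [0, 0, 0], [0, 0, 0], [0, 0, 0], [0, 0, 0]]}}

```text
time_s: 8.35
eef_pos: [0.3882, 0.3028, 0.1934]
eef_rot: [0.129, 2.531, -0.045]
contact_force: [0.1, 0.6, -0.9]
grip_width: 0.0496
gripper_force: 42.5
```

```bash
python3 - <<'E'
from h import *
M=np.array([.5433,.0694,.066]);R=ori(6.6,55)
t=M-R.as_matrix()@np.array([.05,0,.14]);print(t,get_state()['grip_width']);go(t,R)
E
```

```text
[0.50421764 0.06487802 0.20936011] 0.049629838700912976
slide [ 0.116 -0.238  0.016] rot [ 0.0012 -0.0009  0.0694] deg 12.5 rows
```

Call:
{"op": "send_rows", "data": {"slide": [[0.02, -0.045, 0.016], [0.05, -0.1, 0.016], [0.08, -0.16, 0.016], [0.116, -0.238, 0.016], [0.116, -0.238, 0.016]], "rotation": [[0, 0, 0.02], [0, 0, 0.04], [0, 0, 0.0694], [0, 0, 0.0694], [0, 0, 0.0694]]}}

```text
time_s: 8.85
eef_pos: [0.4947, 0.0846, 0.2092]
eef_rot: [-0.146, 2.527, 0.042]
contact_force: [1.2, 0.5, -1.8]
grip_width: 0.0496
gripper_force: 42.8
```

Call:
{"op": "send_rows", "data": {"slide": [[0, 0, 0], [0, 0, 0], [0, 0, 0]], "rotation": [[0, 0, 0], [0, 0, 0], [0, 0, 0]]}}

```text
time_s: 9.15
eef_pos: [0.4944, 0.0872, 0.2083]
eef_rot: [-0.147, 2.53, 0.043]
contact_force: [-0.8, -0.2, -1.6]
grip_width: 0.0491
gripper_force: 43.2
```

```bash
python3 - <<'E'
from h import *
st=get_state();im=get_image("wrist");cv2.imwrite("pics/w4.png",im[:,:,::-1]);np.save("w4.npy",np.r_[st['eef_pos'],st['eef_rot']])
c=cam("wrist",st);print(st['eef_pos'],proj(c,np.array([.5433,.0694,.066])))
E
```

```text
[0.49440491 0.08722663 0.20825902] [251.97022443 147.8931391 ]
```

View pics/w4.png

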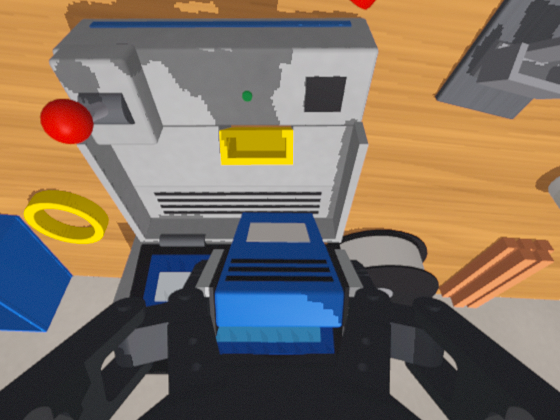

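The wrist view shows the bay rim from about (219,127) to (294,165). My predicted mouth was (252,148), so it is close. The cartridge foot is below it, with the patch at (278,233).

```bash
python3 - <<'E'
from h import *
im=cv2.imread("pics/w4.png");hsv=cv2.cvtColor(im,cv2.COLOR_BGR2HSV)
for x in(235,256,280):print(x,[(y,int(hsv[y,x,1]),int(hsv[y,x,2])) for y in range(122,170)])
print([(x,int(hsv[148,x,1]),int(hsv[148,x,2])) for x in range(212,300)])
cv2.imwrite("pics/c4.png",cv2.resize(im[110:180,200:310],None,fx=7,fy=7,interpolation=cv2.INTER_CUBIC))
E
```

```text
235 [(122, 2, 121), (123, 6, 123), (124, 23, 120), (125, 112, 139), (126, 167, 148), (127, 220, 146), (128, 255, 143), (129, 255, 145), (130, 255, 175), (131, 255, 191), (132, 255, 192), (133, 255, 190), (134, 255, 191), (135, 255, 191), (136, 255, 190), (137, 255, 168), (138, 255, 144), (139, 255, 142), (140, 255, 142), (141, 255, 142), (142, 255, 140), (143, 255, 141), (144, 255, 141), (145, 255, 141), (146, 255, 141), (147, 255, 140), (148, 255, 140), (149, 255, 137), (150, 255, 142), (151, 255, 141), (152, 255, 144), (153, 255, 143), (154, 255, 142), (155, 255, 143), (156, 255, 140), (157, 255, 156), (158, 255, 225), (159, 255, 251), (160, 255, 251), (161, 255, 250), (162, 255, 250), (163, 255, 251), (164, 213, 244), (165, 63, 217), (166, 3, 190), (167, 4, 190), (168, 3, 190), (169, 3, 190)]
256 [(122, 2, 124), (123, 2, 123), (124, 25, 123), (125, 113, 144), (126, 166, 155), (127, 209, 149), (128, 255, 143), (129, 255, 150), (130, 255, 177), (131, 255, 192), (132, 255, 190), (133, 255, 191), (134, 255, 190), (135, 255, 191), (136, 255, 191), (137, 255, 192), (138, 255, 192), (139
[... 2088 characters left out ...]
(258, 255, 191), (259, 255, 192), (260, 255, 192), (261, 255, 191), (262, 255, 192), (263, 255, 191), (264, 255, 190), (265, 255, 191), (266, 255, 191), (267, 255, 192), (268, 255, 192), (269, 255, 191), (270, 255, 192), (271, 255, 192), (272, 255, 192), (273, 255, 192), (274, 255, 192), (275, 255, 192), (276, 255, 191), (277, 255, 192), (278, 255, 192), (279, 255, 192), (280, 255, 191), (281, 255, 192), (282, 255, 192), (283, 255, 192), (284, 255, 189), (285, 255, 172), (286, 255, 222), (287, 255, 248), (288, 255, 251), (289, 255, 251), (290, 255, 250), (291, 255, 252), (292, 255, 250), (293, 35, 213), (294, 5, 195), (295, 3, 193), (296, 0, 191), (297, 1, 191), (298, 1, 191), (299, 3, 192)]
```

View pics/c4.png

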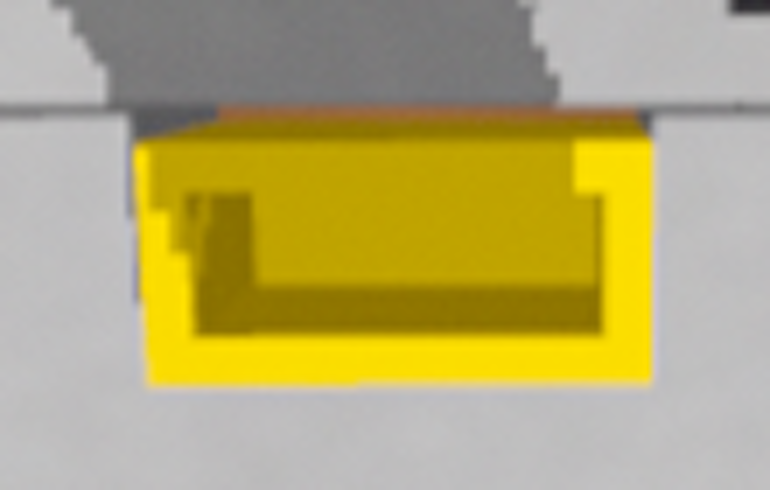

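The crop shows the outer rim corners at (133,142), (653,142), (652,385) and (150,385). The upper strip is in shadow.

```bash
python3 - <<'E'
from h import *
np.set_printoptions(precision=4,suppress=True)
v=np.load("w4.npy");st=dict(eef_pos=v[:3],eef_rot=v[3:]);c=cam("wrist",st)
img=np.array([[(u+.5)/7-.5+200,(w+.5)/7-.5+110] for u,w in((133,142),(653,142),(652,385),(150,385))],np.float32)
K=np.array([[c[0],0,c[1]],[0,c[0],c[2]],[0,0,1]])
obj=np.array([[-15,-32,0],[-15,32,0],[15,32,0],[15,-32,0]],np.float32)/1000
for fl in(cv2.SOLVEPNP_ITERATIVE,cv2.SOLVEPNP_IPPE):
    ok,rv,tv=cv2.solvePnP(obj,img,K,None,flags=fl);X=c[3].T@(tv[:,0]-c[4]);print("mouth pnp",X,"\n",c[3].T@cv2.Rodrigues(rv)[0])
    ctr=cv2.projectPoints(np.zeros((1,3)),rv,tv,K,None)[0][0,0]
print("ray@.066",plane(c,ctr,.066),ctr)
# edges: y-direction from front/back edges at heights of edges
zt,zb=.066-.015*.5736,.066+.015*.5736
P=[plane(c,img[0],zt),plane(c,img[1],zt),plane(c,img[2],zb),plane(c,img[3],zb)];print(np.array(P),np.mean(P,0))
print("yaw",[np.degrees(np.arctan2(-(b-a)[0],(b-a)[1])) for a,b in((P[0],P[1]),(P[3],P[2]))])
# tester deck front corners and knob area
for uv in((62,55),(373,47)):print(plane(c,uv,.056))
E
```

```text
mouth pnp [0.5424 0.073  0.0661] 
 [[ 0.8347 -0.1465 -0.5309]
 [ 0.1056  0.9887 -0.1068]
 [ 0.5405  0.0331  0.8407]]
mouth pnp [0.542  0.0729 0.0666] 
 [[ 0.835  -0.1597 -0.5265]
 [ 0.1083  0.9859 -0.1273]
 [ 0.5395  0.0493  0.8406]]
ray@.066 [0.5425 0.0729 0.066 ] [256.0055 147.5265]
[[0.534  0.0398 0.0574]
 [0.5265 0.1032 0.0574]
 [0.5508 0.1063 0.0746]
 [0.5583 0.0432 0.0746]] [0.5424 0.0731 0.066 ]
yaw [np.float64(6.741609285522795), np.float64(6.766937612361666)]
[ 0.4827 -0.0675  0.056 ]
[0.4519 0.1475 0.056 ]
```

```bash
python3 - <<'E'
from h import *
np.set_printoptions(precision=4,suppress=True)
i=camera_info("wrist");T=np.linalg.inv(np.array(i["tool_from_camera"]));f=210/np.tan(np.radians(i["vertical_fov"]/2))
def pr(p):
    q=T[:3,:3]@np.array(p)+T[:3,3];return np.round([i["cx"]+f*q[0]/q[2],i["cy"]+f*q[1]/q[2]],1)
for x in(.0055,.0077,.0095):
    print(x,"blue end",pr((x,-.025,.077)),pr((x,.025,.077)),"foot",pr((x-.002,-.023,.083)))
im=cv2.imread("pics/w4.png");hsv=cv2.cvtColor(im,cv2.COLOR_BGR2HSV)
for x in(256,280,300):print(x,[(y,*map(int,hsv[y,x])) for y in range(203,222)])
for y in(216,225,240,270):
    r=cv2.inRange(hsv[y:y+1,200:360],(95,120,40),(130,255,255))[0];k=np.where(r)[0]+200;print(y,k.min(),k.max())
R=ori(6.75,55);M=np.array([.5424,.0730,.066]);Z=R.as_matrix()[:,2]
for d in(.03,.0,-.03,-.06):go(M-(.083+d)*Z,R)
E
```

```text
0.0055 blue end [242.6 212.1] [313.7 212.1] foot [246.4 212.2]
0.0077 blue end [242.5 209.1] [313.8 209.2] foot [246.3 209.3]
0.0095 blue end [242.5 206.7] [313.9 206.7] foot [246.3 206.9]
256 [(203, 150, 3, 191), (204, 135, 3, 156), (205, 135, 13, 76), (206, 140, 20, 38), (207, 150, 8, 68), (208, 135, 3, 163), (209, 165, 3, 191), (210, 170, 5, 164), (211, 10, 8, 97), (212, 113, 129, 81), (213, 109, 194, 112), (214, 107, 219, 120), (215, 108, 210, 119), (216, 108, 208, 119), (217, 108, 214, 118), (218, 108, 208, 120), (219, 109, 204, 120), (220, 109, 208, 119), (221, 109, 197, 119)]
280 [(203, 135, 3, 189), (204, 0, 0, 153), (205, 120, 3, 74), (206, 150, 11, 46), (207, 165, 12, 84), (208, 15, 3, 163), (209, 165, 3, 190), (210, 30, 2, 160), (211, 165, 11, 93), (212, 114, 100, 66), (213, 109, 207, 101), (214, 108, 210, 120), (215, 109, 202, 121), (216, 108, 218, 118), (217, 108, 208, 119), (218, 108, 214, 118), (219, 108, 210, 119), (220, 109, 208, 120), (221, 109, 214, 119)]
300 [(203, 0, 1, 186), (204, 150, 2, 158), (205, 0, 0, 95), (206, 150, 16, 49), (207, 160, 9, 88), (208, 165, 3, 162), (209, 165, 3, 188), (210, 150, 2, 152), (211, 150, 7, 74), (212, 114, 73, 56), (213, 109, 202, 97), (214, 108, 212, 119), (215, 107, 214, 119), (216, 109, 206, 120), (217, 109, 212, 118), (218, 108, 202, 120), (219, 108, 206, 119), (220, 108, 206, 120), (221, 109, 212, 119)]
216 242 312
225 238 316
240 234 321
270 222 335
slide [-0.0163 -0.0226 -0.0497] rot [ 0.0009 -0.0008  0.0004] deg 0.2 rows
slide [ 0.0008 -0.0206 -0.0743] rot [ 0.0009 -0.0008  0.0004] deg 0.2 rows
slide [ 0.0179 -0.0185 -0.0989] rot [ 0.0009 -0.0008  0.0004] deg 0.2 rows
slide [ 0.0349 -0.0165 -0.1234] rot [ 0.0009 -0.0008  0.0004] deg 0.2 rows
```

```bash
cat >> h.py <<'E'
def ins(d,off=(0,0),M=(.5424,.0730,.066)):
    B=ori(6.75,55);R=B*Ro.from_euler('y',1.1,degrees=True)
    foot=np.array(M)+B.apply([off[0],off[1],-d])
    go(foot-R.apply([-.0023,0,.083]),R)
E
python3 -c "
from h import *
for d in(.02,0,-.01):ins(d)"
```

```text
slide [-0.0112 -0.022  -0.0583] rot [0.0002 0.0053 0.0003] deg 1.0 rows
slide [ 0.0002 -0.0206 -0.0747] rot [0.0002 0.0053 0.0003] deg 1.0 rows
slide [ 0.0059 -0.02   -0.0829] rot [0.0002 0.0053 0.0003] deg 1.0 rows
```

Call:
{"op": "send_rows", "data": {"slide": [[-0.011, -0.022, -0.03], [-0.011, -0.022, -0.058], [-0.011, -0.022, -0.058], [-0.011, -0.022, -0.058], [-0.011, -0.022, -0.058]], "rotation": [[0, 0.0055, 0], [0, 0.0055, 0], [0, 0.0055, 0], [0, 0.0055, 0], [0, 0.0055, 0]]}}

```text
time_s: 9.7
eef_pos: [0.4856, 0.0661, 0.1526]
eef_rot: [-0.149, 2.543, 0.045]
contact_force: [0.2, -0.4, -0.1]
grip_width: 0.0496
gripper_force: 43.1
```

```bash
python3 - <<'E'
from h import *
for d in(.02,.005,-.015):ins(d)
st=get_state();im=get_image("wrist");cv2.imwrite("pics/w5.png",im[:,:,::-1])
c=cam("wrist",st);B=ori(6.75,55);M=np.array([.5424,.0730,.066])
for o in((-.015,-.032,0),(-.015,.032,0),(.015,-.032,0)):print(proj(c,M+B.apply(np.array(o)*[-1,1,1])))
hsv=cv2.cvtColor(im[:,:,::-1].copy(),cv2.COLOR_BGR2HSV);m=cv2.inRange(hsv,(20,200,120),(35,255,255));m[:100]=0;m[280:]=0;m[:,:180]=0;m[:,400:]=0
ys,xs=np.where(m);print(xs.min(),xs.max(),ys.min(),ys.max())
for y in range(ys.min(),ys.max()+1,4):
    k=xs[ys==y];print(y,k.min(),k.max(),len(k),end=" | ")
cv2.imwrite("pics/c5.png",cv2.resize(im[150:270,190:370,::-1],None,fx=4,fy=4,interpolation=cv2.INTER_CUBIC))
E
```

```text
slide [-0.0024 -0.0001 -0.0026] rot [0.0001 0.0012 0.0004] deg 0.2 rows
slide [ 0.0061  0.0009 -0.0149] rot [0.0001 0.0012 0.0004] deg 0.2 rows
slide [ 0.0175  0.0022 -0.0313] rot [0.0001 0.0012 0.0004] deg 0.2 rows
[237.42180894 188.3662584 ]
[319.72929041 188.37539142]
[238.77711806 224.84672611]
238 318 184 223
184 241 314 62 | 188 239 318 80 | 192 239 318 80 | 196 238 318 81 | 200 239 318 80 | 204 239 318 80 | 208 239 318 80 | 212 239 318 12 | 216 240 318 6 | 220 315 317 3 |
```

View pics/c5.png

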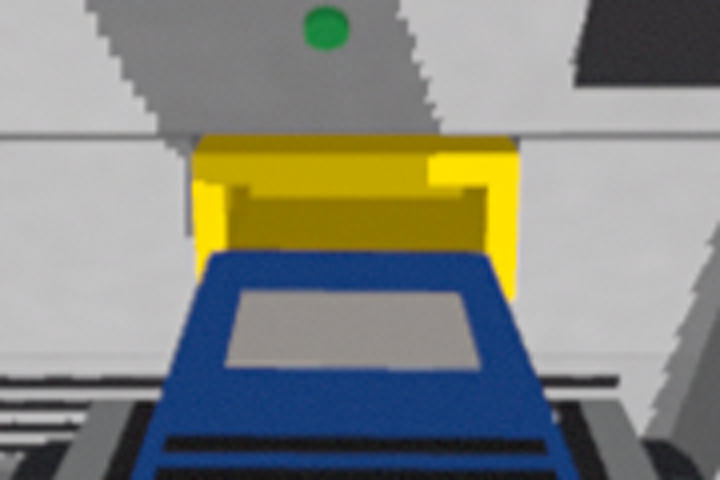

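The crop shows the cartridge end centred over the bay rim. The rim runs x 193–518 and the cartridge end x 212–488, so I need about 0.6 mm sideways correction.

Call:
{"op": "send_rows", "data": {"slide": [[-0.001, 0.0005, -0.004], [0.006, 0.0015, -0.015], [0.0095, 0.002, -0.02], [0.0135, 0.0025, -0.0255], [0.0175, 0.0028, -0.0315]], "rotation": [[0, 0.001, 0], [0, 0.001, 0], [0, 0.001, 0], [0, 0.001, 0], [0, 0.001, 0]]}}

```text
time_s: 10.25
eef_pos: [0.5063, 0.0672, 0.1252]
eef_rot: [-0.143, 2.536, 0.042]
contact_force: [-28.2, -4.6, 50.3]
grip_width: 0.0495
gripper_force: 46.5
```

```bash
python3 -c "
from h import *
print(get_state()['wrist_torque'])
for d in(-.015,-.03,-.045,-.06):ins(d,(0,.0006))"
```

```text
[-0.35732304 -0.19748422 -0.32728031]
slide [-0.0033  0.0017 -0.0038] rot [0.0001 0.0034 0.0018] deg 0.7 rows
slide [ 0.0052  0.0027 -0.0161] rot [0.0001 0.0034 0.0018] deg 0.7 rows
slide [ 0.0138  0.0038 -0.0284] rot [0.0001 0.0034 0.0018] deg 0.7 rows
slide [ 0.0223  0.0048 -0.0407] rot [0.0001 0.0034 0.0018] deg 0.7 rows
```

Call:
{"op": "send_rows", "data": {"slide": [[-0.004, -0.0005, 0.006], [-0.0085, -0.001, 0.0125], [-0.013, -0.0015, 0.019], [-0.017, -0.002, 0.0245], [-0.017, -0.002, 0.0245]], "rotation": [[0, 0, 0], [0, 0, 0], [0, 0, 0], [0, 0, 0], [0, 0, 0]]}}

```text
time_s: 10.75
eef_pos: [0.4841, 0.0652, 0.144]
eef_rot: [-0.146, 2.549, 0.044]
contact_force: [-0.1, -0.1, -1.9]
grip_width: 0.0494
gripper_force: 42.3
```

Call:
{"op": "send_rows", "data": {"slide": [[0, 0, 0], [0, 0, 0]], "rotation": [[0, 0, 0], [0, 0, 0]]}}

```text
time_s: 10.95
eef_pos: [0.4845, 0.0653, 0.1433]
eef_rot: [-0.146, 2.55, 0.044]
contact_force: [0.3, -0.1, -0.8]
grip_width: 0.0495
gripper_force: 42.3
```

```bash
python3 - <<'E'
from h import *
st=get_state();im=get_image("wrist")[:,:,::-1].copy();cv2.imwrite("pics/w6.png",im);np.save("w6.npy",np.r_[st['eef_pos'],st['eef_rot']])
print(st['eef_pos'],st['contact_force'],st['grip_width']);c=cam("wrist",st);B=ori(6.75,55);M=np.array([.5424,.0730,.066])
for d in (.02,.015):ins(d,(0,.0006))
for o in((.015,-.032,0),(.015,.032,0)):print(proj(c,M+B.apply(np.array(o))))
hsv=cv2.cvtColor(im,cv2.COLOR_BGR2HSV)
m=cv2.inRange(hsv,(20,200,120),(35,255,255));m[:100]=0;m[280:]=0;m[:,:180]=0;m[:,400:]=0
ys,xs=np.where(m);print("yellow",xs.min(),xs.max(),ys.min(),ys.max())
for x in(256,280,300):
    b=cv2.inRange(hsv[:,x:x+1],(100,120,60),(125,255,255))[:,0];k=np.where(b[150:340])[0]+150
    v=hsv[:,x,2].astype(int);print(x,"blue",k.min(),k.max(),[ (y,v[y]) for y in range(282,304,2)])
for y in(k.min()+4,240,300):
    r=cv2.inRange(hsv[y:y+1,200:345],(95,120,40),(130,255,255))[0];q=np.where(r)[0]+200;print(y,q.min(),q.max())
E
```

```text
[0.48446853 0.06526058 0.14330298] [ 0.31810067 -0.1175026  -0.75828774] 0.04947861304739999
slide [-0.0014  0.0013  0.0068] rot [ 0.0003 -0.0011  0.0012] deg 0.3 rows
slide [0.0014 0.0017 0.0027] rot [ 0.0003 -0.0011  0.0012] deg 0.3 rows
[237.66687413 199.40228685]
[321.61144233 199.24280345]
yellow 238 320 195 219
256 blue 207 339 [(282, np.int64(124)), (284, np.int64(122)), (286, np.int64(30)), (288, np.int64(27)), (290, np.int64(26)), (292, np.int64(100)), (294, np.int64(126)), (296, np.int64(124)), (298, np.int64(125)), (300, np.int64(124)), (302, np.int64(123))]
280 blue 207 339 [(282, np.int64(123)), (284, np.int64(122)), (286, np.int64(37)), (288, np.int64(27)), (290, np.int64(26)), (292, np.int64(102)), (294, np.int64(126)), (296, np.int64(127)), (298, np.int64(124)), (300, np.int64(125)), (302, np.int64(122))]
300 blue 207 339 [(282, np.int64(126)), (284, np.int64(125)), (286, np.int64(37)), (288, np.int64(27)), (290, np.int64(27)), (292, np.int64(102)), (294, np.int64(127)), (296, np.int64(125)), (298, np.int64(124)), (300, np.int64(125)), (302, np.int64(123))]
211 242 315
240 233 324
300 213 344
```

I've now viewed 11 pictures, one over the limit of 10. From here on I'll measure only numerically. The cartridge slipped a few mm in the grip, so I'm remeasuring it by pixel masks.

```bash
cat >> h.py <<'E'
def cart(im,cols=(256,280,300)):
    """head z (tool), head centre x, foot centre x from wrist picture (BGR)"""
    hsv=cv2.cvtColor(im,cv2.COLOR_BGR2HSV);i=camera_info("wrist");T=np.array(i["tool_from_camera"]);f=210/np.tan(np.radians(i["vertical_fov"]/2))
    xt=lambda v,z:(lambda d:(T[:3,3]+d*(z-T[2,3])/d[2])[0])(T[:3,:3]@np.array([0,(v-i["cy"])/f,1]))
    v=np.median(hsv[:,cols,2].astype(float),axis=1);b=(np.median(hsv[:,cols,0],axis=1)>98)&(np.median(hsv[:,cols,0],axis=1)<118)
    e1=next(y for y in range(285,345) if v[y]>140 and b[y])-.5
    e2=next(y for y in range(int(e1)+8,400) if not b[y] or v[y]<100)-.5
    bl=cv2.inRange(hsv[:,280:281],(100,120,60),(125,255,255))[:,0];fr=np.where(bl[150:260])[0].min()+150-.5
    from scipy.optimize import brentq
    hz=brentq(lambda z:xt(e1,z)-xt(e2,z)-.016,-.08,.02);hx=(xt(e1,hz)+xt(e2,hz))/2
    fx=xt(fr,hz+.104)-.008
    return dict(e=(e1,e2,fr),hz=hz,hx=hx,fx=fx,fz=hz+.110)
E
python3 - <<'E'
from h import *
for n in("w3","w4","w5","w6"):
    im=cv2.imread(f"pics/{n}.png")
    try:print(n,cart(im))
    except Exception as e:print(n,repr(e))
im=cv2.imread("pics/w6.png");h=cv2.cvtColor(im,cv2.COLOR_BGR2HSV)
print([(y,*map(int,h[y,270])) for y in range(300,372,3)])
E
```

```text
w3 {'e': (290.5, 327.5, np.float64(241.5)), 'hz': -0.03103701930159005, 'hx': np.float64(0.0021470907027664674), 'fx': np.float64(-0.023138711528907334), 'fz': 0.07896298069840996}
w4 {'e': (291.5, 353.5, np.float64(212.5)), 'hz': -0.07294995423164166, 'hx': np.float64(0.028049016612498503), 'fx': np.float64(0.012046041516670512), 'fz': 0.03705004576835834}
w5 {'e': (290.5, 329.5, np.float64(212.5)), 'hz': -0.03635145678513551, 'hx': np.float64(0.00546192836089442), 'fx': np.float64(0.00022518419962747754), 'fz': 0.0736485432148645}
w6 {'e': (303.5, 341.5, np.float64(206.5)), 'hz': -0.036454753501848326, 'hx': np.float64(0.00034687611237793625), 'fx': np.float64(0.004470405401032385), 'fz': 0.07354524649815167}
[(300, 107, 218, 123), (303, 108, 206, 129), (306, 107, 209, 178), (309, 106, 189, 231), (312, 105, 194, 233), (315, 105, 190, 233), (318, 105, 197, 232), (321, 105, 199, 232), (324, 105, 203, 231), (327, 105, 204, 232), (330, 105, 196, 233), (333, 105, 197, 233), (336, 105, 199, 233), (339, 108, 213, 158), (342, 99, 201, 113), (345, 83, 203, 127), (348, 78, 211, 146), (351, 78, 214, 144), (354, 78, 215, 145), (357, 74, 178, 110), (360, 113, 26, 39), (363, 111, 47, 38), (366, 96, 34, 37), (369, 105, 39, 39)]
```

```bash
cat >> h.py <<'E'
def cart2(e1,e2,fr):
    from scipy.optimize import brentq
    i=camera_info("wrist");T=np.array(i["tool_from_camera"]);f=210/np.tan(np.radians(i["vertical_fov"]/2))
    xt=lambda v,z:(lambda d:(T[:3,3]+d*(z-T[2,3])/d[2])[0])(T[:3,:3]@np.array([0,(v-i["cy"])/f,1]))
    hz=brentq(lambda z:xt(e1,z)-xt(e2,z)-.016,-.08,.02);hx=(xt(e1,hz)+xt(e2,hz))/2;fx=xt(fr,hz+.104)-.008
    return [round(1000*float(q),2) for q in(hz,hx,fx)],"tilt",round(float(np.degrees((hx-fx)/.104)),2)
E
python3 - <<'E'
from h import *
print("w4",cart2(291,326.7,212));print("w6",cart2(304.3,339.3,207));print("w6b",cart2(304.5,340,207))
# widths of low-face at several rows and of head face
for n in("w4","w6"):
    h=cv2.cvtColor(cv2.imread(f"pics/{n}.png"),cv2.COLOR_BGR2HSV)
    for y in(214,232,250,296,312,322,332):
        r=cv2.inRange(h[y:y+1,195:360],(98,90,40),(125,255,255))[0];q=np.where(r)[0]+195;print(n,y,q.min(),q.max(),end=' | ')
    # rib rows
    print([y for y in range(240,300) if h[y,280,2]<60])
E
```

```text
w4 ([-27.37, -0.35, -2.31], 'tilt', 1.08)
w6 ([-28.22, -5.59, 1.62], 'tilt', -3.98)
w6b ([-29.76, -4.63, 2.09], 'tilt', -3.7)
w4 214 242 312 | w4 232 235 319 | w4 250 228 327 | w4 296 214 344 | w4 312 215 343 | w4 322 216 342 | w4 332 217 333 | [259, 260, 261, 262, 267, 268, 269, 270, 271, 276, 277, 278, 279, 280]
w6 214 241 316 | w6 232 235 322 | w6 250 229 328 | w6 296 214 344 | w6 312 212 346 | w6 322 212 345 | w6 332 214 343 | [265, 266, 267, 268, 275, 276, 277, 278, 279, 286, 287, 288, 289, 290, 291]
```

```bash
cat >> h.py <<'E'
def ins2(d,f=(.0018,0,.0815),tilt=-3.8,off=(0,0),M=(.5424,.0730,.066)):
    B=ori(6.75,55);R=B*Ro.from_euler('y',tilt,degrees=True)
    foot=np.array(M)+B.apply([off[0],off[1],-d]);go(foot-R.apply(f),R)
def off2(f=(.0018,0,.0815),M=(.5424,.0730,.066)):
    "foot position in bay-mouth frame (x front+, y, z out), measured"
    st=get_state();B=ori(6.75,55);R=Ro.from_rotvec(st["eef_rot"]);p=st["eef_pos"]+R.apply(f)
    print("foot in mouth mm",np.round(1000*B.inv().apply(p-np.array(M))*[1,1,-1],2),"rel rot",np.round((B.inv()*R).as_rotvec(degrees=True),2),st["contact_force"].round(1),st["time_s"])
E
python3 -c "
from h import *
off2();ins2(.012)"
```

```text
foot in mouth mm [ 7.22 -1.07 15.35] rel rot [0.14 1.3  0.17] [ 0.4  0.2 -1.7] 11.0
slide [ 0.0018  0.0011 -0.0028] rot [ 0.0034 -0.0282  0.0012] deg 5.1 rows
```

Call:
{"op": "send_rows", "data": {"slide": [[0.002, 0.001, -0.003], [0.002, 0.001, -0.003], [0.002, 0.001, -0.003], [0.002, 0.001, -0.003], [0.002, 0.001, -0.003]], "rotation": [[0.0034, -0.028, 0.001], [0.0034, -0.028, 0.001], [0.0034, -0.028, 0.001], [0.0034, -0.028, 0.001], [0.0034, -0.028, 0.001]]}}

```text
time_s: 11.5
eef_pos: [0.488, 0.0665, 0.1418]
eef_rot: [-0.144, 2.459, 0.051]
contact_force: [-0.3, 0.5, -1.1]
grip_width: 0.0493
gripper_force: 42.3
```

```bash
python3 - <<'E'
from h import *
off2();im=get_image("wrist")[:,:,::-1].copy();cv2.imwrite("pics/w7.png",im);st=get_state();off2()
c=cam("wrist",st);B=ori(6.75,55);M=np.array([.5424,.0730,.066])
h=cv2.cvtColor(im,cv2.COLOR_BGR2HSV)
print("rim pred",proj(c,M+B.apply([.015,-.032,0])),proj(c,M+B.apply([.015,.032,0])))
print("col280",[(y,*map(int,h[y,280])) for y in range(192,222)])
print("row206",[(x,*map(int,h[206,x,1:])) for x in list(range(234,250))+list(range(306,326))])
print("foot pred",proj(c,st['eef_pos']+Ro.from_rotvec(st['eef_rot']).apply([.0018+.008,0,.0755])))
v=h[:,270,2];print("head",[(y,int(v[y])) for y in range(298,346,2)])
E
```

```text
foot in mouth mm [-2.34 -0.14 12.07] rel rot [ 0.02 -3.89  0.04] [-0.3  0.5 -1.1] 11.5
foot in mouth mm [-2.15 -0.11 12.06] rel rot [ 0.02 -3.89  0.04] [-0.6 -0.1 -1.7] 11.55
rim pred [234.96502522 187.52869032] [321.68683168 187.50800687]
col280 [(192, 26, 255, 197), (193, 26, 255, 196), (194, 26, 255, 191), (195, 25, 255, 169), (196, 25, 255, 148), (197, 25, 255, 147), (198, 25, 255, 149), (199, 25, 255, 148), (200, 25, 255, 148), (201, 25, 255, 148), (202, 25, 255, 148), (203, 25, 255, 149), (204, 25, 255, 136), (205, 21, 154, 93), (206, 112, 169, 101), (207, 109, 208, 126), (208, 108, 210, 126), (209, 107, 218, 123), (210, 108, 212, 125), (211, 109, 198, 125), (212, 108, 205, 123), (213, 107, 230, 122), (214, 108, 211, 123), (215, 107, 210, 126), (216, 108, 214, 123), (217, 108, 204, 126), (218, 110, 133, 127), (219, 120, 21, 136), (220, 13, 15, 152), (221, 13, 15, 151)]
row206 [(234, 8, 156), (235, 21, 144), (236, 170, 224), (237, 255, 254), (238, 255, 255), (239, 255, 255), (240, 255, 255), (241, 255, 255), (242, 255, 237), (243, 165, 221), (244, 120, 182), (245, 42, 121), (246, 105, 102), (247, 184, 100), (248, 180, 102), (249, 179, 100), (306, 155, 102), (307, 153, 102), (308, 154, 101), (309, 158, 102), (310, 160, 102), (311, 148, 102), (312, 47, 120), (313, 147, 212), (314, 168, 226), (315, 255, 243), (316, 255, 255), (317, 255, 255), (318, 255, 255), (319, 255, 255), (320, 249, 255), (321, 39, 220), (322, 4, 196), (323, 1, 195), (324, 1, 195), (325, 3, 196)]
foot pred [278.15938452 207.03219261]
head [(298, 125), (300, 124), (302, 124), (304, 137), (306, 168), (308, 213), (310, 230), (312, 230), (314, 231), (316, 231), (318, 230), (320, 229), (322, 229), (324, 230), (326, 229), (328, 231), (330, 229), (332, 229), (334, 229), (336, 231), (338, 208), (340, 159), (342, 159), (344, 157)]
```

Call:
{"op": "send_rows", "data": {"slide": [[-0.0018, -0.0002, -0.0013], [0.0022, 0.0003, -0.007], [0.005, 0.0006, -0.0111], [0.0073, 0.0009, -0.0144], [0.0085, 0.001, -0.016]], "rotation": [[0, 0, 0], [0, 0, 0], [0, 0, 0], [0, 0, 0], [0, 0, 0]]}}

```text
time_s: 12.05
eef_pos: [0.4961, 0.0673, 0.126]
eef_rot: [-0.144, 2.457, 0.051]
contact_force: [-22.9, -3.6, 30.7]
grip_width: 0.0494
gripper_force: 46.3
```

```bash
python3 -c "
from h import *
off2()"
```

```text
foot in mouth mm [-0.04 -0.23 -5.53] rel rot [ 0.03 -4.    0.04] [-22.9  -3.6  30.7] 12.05
```

```bash
python3 -c "
from h import *
s=get_state();B=ori(6.75,55);print(B.inv().apply(s['wrist_torque']),B.inv().apply(s['contact_force']))"
```

```text
[0.21828878 0.71340268 0.02806859] [  1.33220059  -0.89968068 -38.41749573]
```

Call:
{"op": "send_rows", "data": {"slide": [[-0.0015, -0.0002, 0.002], [-0.0022, -0.0003, 0.0032], [-0.0022, -0.0003, 0.0032]], "rotation": [[0, 0, 0], [0, 0, 0], [0, 0, 0]]}}

```text
time_s: 12.35
eef_pos: [0.4929, 0.067, 0.1276]
eef_rot: [-0.144, 2.461, 0.051]
contact_force: [-0.4, 0.3, -0.7]
grip_width: 0.0498
gripper_force: 42.4
```

```bash
python3 -c "
from h import *
s=get_state();B=ori(6.75,55);print(B.inv().apply(s['wrist_torque']),B.inv().apply(s['contact_force']));off2()
im=get_image('wrist')[:,:,::-1].copy();cv2.imwrite('pics/w8.png',im);h=cv2.cvtColor(im,cv2.COLOR_BGR2HSV)
print('col280',[(y,*map(int,h[y,280])) for y in range(186,214)])
for r in(200,204,208,212):print(r,[(x,*map(int,h[r,x,1:])) for x in list(range(232,252))+list(range(304,326))])
v=h[:,270,2];print('head',[(y,int(v[y])) for y in range(298,346,2)])
c=cam('wrist',s);M=np.array([.5424,.0730,.066]);print('rim pred',proj(c,M+B.apply([.015,-.032,0])),proj(c,M+B.apply([.009,.026,0])))
"
```

```text
[-0.02506119  0.82288709 -0.07424869] [0.68492397 0.30707887 0.40842283]
foot in mouth mm [ 1.9  -0.22 -2.35] rel rot [ 0.02 -3.79  0.04] [-0.4  0.3 -0.7] 12.35
col280 [(186, 165, 4, 129), (187, 150, 2, 130), (188, 150, 6, 130), (189, 0, 4, 132), (190, 150, 4, 131), (191, 150, 4, 131), (192, 150, 2, 128), (193, 20, 71, 137), (194, 24, 209, 145), (195, 25, 255, 152), (196, 25, 255, 151), (197, 25, 255, 151), (198, 25, 255, 153), (199, 26, 255, 184), (200, 26, 255, 201), (201, 26, 255, 202), (202, 25, 255, 174), (203, 21, 129, 103), (204, 111, 174, 107), (205, 108, 219, 127), (206, 108, 200, 130), (207, 108, 201, 128), (208, 108, 201, 128), (209, 107, 209, 127), (210, 108, 207, 127), (211, 108, 213, 128), (212, 107, 207, 128), (213, 108, 221, 126)]
200 [(232, 16, 173), (233, 219, 249), (234, 255, 255), (235, 255, 222), (236, 255, 201), (237, 255, 201), (238, 255, 200), (239, 255, 200), (240, 255, 201), (241, 255, 200), (242, 255, 200), (243, 255, 201), (244, 255, 200), (245, 255, 200), (246, 255, 201), (247, 255, 200), (248, 255, 200), (249, 255, 201), (250, 255, 200), (251, 255, 201),
[... 2164 characters left out ...]
128), (306, 211, 127), (307, 209, 127), (308, 207, 127), (309, 209, 127), (310, 204, 129), (311, 217, 127), (312, 204, 129), (313, 205, 127), (314, 213, 126), (315, 225, 127), (316, 229, 129), (317, 43, 129), (318, 161, 243), (319, 255, 255), (320, 255, 255), (321, 255, 255), (322, 255, 255), (323, 163, 255), (324, 31, 219), (325, 4, 202)]
head [(298, 128), (300, 128), (302, 126), (304, 128), (306, 143), (308, 174), (310, 217), (312, 235), (314, 234), (316, 233), (318, 234), (320, 233), (322, 233), (324, 233), (326, 233), (328, 233), (330, 233), (332, 233), (334, 234), (336, 234), (338, 235), (340, 175), (342, 161), (344, 161)]
rim pred [232.69312588 199.15444538] [315.30070489 207.16650044]
```

```bash
python3 -c "
from h import *
print(cart2(304.3,339,206),cart2(304.3,338.7,205.7),cart2(306,340.5,204),cart2(306,341,203.7));off2()"
```

```text
([-27.22, -6.13, 2.16], 'tilt', -4.57) ([-26.28, -6.77, 2.1], 'tilt', -4.89) ([-26.98, -7.05, 3.55], 'tilt', -5.84) ([-28.52, -5.99, 4.22], 'tilt', -5.62)
foot in mouth mm [ 1.86 -0.23 -2.38] rel rot [ 0.02 -3.8   0.04] [ 0.3 -0.2 -1.3] 12.4
```

```bash
python3 -c "
from h import *
off2((.0039,0,.0825));ins2(.010,(.0039,0,.0825),-5.7)"
```

```text
foot in mouth mm [ 3.89 -0.22 -3.52] rel rot [ 0.02 -3.8   0.04] [ 0.3 -0.2 -1.3] 12.4
slide [-0.0067 -0.0006  0.0117] rot [ 0.0012 -0.0105  0.0003] deg 1.9 rows
```

Call:
{"op": "send_rows", "data": {"slide": [[-0.0067, -0.0006, 0.0117], [-0.0067, -0.0006, 0.0117], [-0.0067, -0.0006, 0.0117], [-0.0067, -0.0006, 0.0117], [-0.0067, -0.0006, 0.0117]], "rotation": [[0.0012, -0.0105, 0], [0.0012, -0.0105, 0], [0.0012, -0.0105, 0], [0.0012, -0.0105, 0], [0.0012, -0.0105, 0]], "grip_force": 90}}

```text
time_s: 12.9
eef_pos: [0.4866, 0.0664, 0.1394]
eef_rot: [-0.142, 2.428, 0.053]
contact_force: [-0.1, 0.1, -1.8]
grip_width: 0.0493
gripper_force: 93.1
```

```bash
cat >> h.py <<'E'
def look(name):
    st=get_state();im=get_image("wrist")[:,:,::-1].copy();cv2.imwrite(f"pics/{name}.png",im);h=cv2.cvtColor(im,cv2.COLOR_BGR2HSV).astype(int)
    v=np.median(h[:,262:292,2],axis=1);hue=np.median(h[:,262:292,0],axis=1);sat=np.median(h[:,262:292,1],axis=1)
    def cross(a,b,lev,s=1):
        for y in range(a,b):
            if (v[y]-lev)*s<0<=(v[y+1]-lev)*s:return y+(lev-v[y])/(v[y+1]-v[y])
    lo=v[298];e1=cross(296,325,140);e2=cross(325,350,200,-1)
    fr=next(y for y in range(180,240) if 100<hue[y]<118 and sat[y]>150 and v[y]>95)
    c=cam("wrist",st);B=ori(6.75,55);M=np.array([.5424,.0730,.066])
    print("e1,e2,fr",e1,e2,fr,cart2(e1,e2,fr),"rim rows pred outer/inner",proj(c,M+B.apply([.015,0,0]))[1],proj(c,M+B.apply([.009,0,0]))[1])
    y=fr+4;b=np.where((h[y,200:360,0]>98)&(h[y,200:360,0]<120)&(h[y,200:360,1]>120))[0]+200;yl=np.where((h[y,200:360,0]>18)&(h[y,200:360,0]<35)&(h[y,200:360,1]>180))[0]+200
    print("cart y px",b.min(),b.max(),"rim px",yl.min() if len(yl) else 0,yl.max() if len(yl) else 0,"yellow top",[int(y) for y in range(150,230) if 18<hue[y]<35 and sat[y]>180][:1],"v",[int(q) for q in v[fr-16:fr+2]])
E
python3 -c "
from h import *
look('w9');off2((.0039,0,.0825))"
```

```text
e1,e2,fr 305.72727272727275 339.1818181818182 204 ([-23.53, -9.25, 2.58], 'tilt', -6.52) rim rows pred outer/inner 187.40796041640345 195.08863950648137
cart y px 242 315 rim px 237 320 yellow top [183] v [194, 199, 198, 198, 202, 242, 255, 227, 160, 149, 150, 151, 152, 151, 128, 74, 105, 126]
foot in mouth mm [-0.29 -0.02  9.9 ] rel rot [ 0.03 -5.69  0.04] [ 1.2  0.4 -2.1] 12.95
```

```bash
python3 -c "
from h import *
v=np.load('w4.npy');st=get_state();c=cam('wrist',st);B=ori(6.75,55);M=np.array([.5424,.0730,.066])
for x in(.006,.008,.010):print(x,proj(c,M+B.apply([x,0,-.0159])))
off2((.0039,0,.0825))
ins2(-.002,(.0039,0,.0825),-5.7);ins2(-.010,(.0039,0,.0825),-5.7)"
```

```text
0.006 [278.18183585 207.24564282]
0.008 [278.17962027 204.58558606]
0.01 [278.17738894 201.90661924]
foot in mouth mm [-0.29 -0.02  9.9 ] rel rot [ 0.03 -5.69  0.04] [ 1.2  0.4 -2.1] 12.95
slide [ 0.0065  0.0008 -0.0099] rot [ 0.     -0.      0.0003] deg 0.0 rows
slide [ 0.0111  0.0013 -0.0165] rot [ 0.     -0.      0.0003] deg 0.0 rows
```

Call:
{"op": "send_rows", "data": {"slide": [[0.0023, 0.0003, -0.0033], [0.0046, 0.0005, -0.0066], [0.0066, 0.0008, -0.0096], [0.0066, 0.0008, -0.0096]], "rotation": [[0, 0, 0], [0, 0, 0], [0, 0, 0], [0, 0, 0]]}}

```text
time_s: 13.35
eef_pos: [0.4928, 0.0672, 0.1292]
eef_rot: [-0.142, 2.429, 0.053]
contact_force: [-0.0, -1.8, -1.1]
grip_width: 0.0492
gripper_force: 93.1
```

```bash
python3 -c "
from h import *
off2((.0039,0,.0825));look('w10');off2((.0039,0,.0825))
st=get_state();c=cam('wrist',st);B=ori(6.75,55);M=np.array([.5424,.0730,.066])
for x in(.006,.008,.010):print(x,proj(c,M+B.apply([x,0,-.0042])))
"
```

```text
foot in mouth mm [ 0.46 -0.01 -2.1 ] rel rot [ 0.03 -5.64  0.04] [-0.  -1.8 -1.1] 13.35
e1,e2,fr 305.6 339.2037037037037 204 ([-23.99, -8.88, 2.72], 'tilt', -6.39) rim rows pred outer/inner 194.17061683918254 202.1618605574428
cart y px 242 315 rim px 234 322 yellow top [189] v [137, 147, 152, 152, 151, 154, 183, 200, 200, 200, 199, 199, 200, 201, 167, 83, 107, 127]
foot in mouth mm [ 0.37 -0.02 -1.92] rel rot [ 0.03 -5.65  0.04] [ 0.1  0.1 -1.3] 13.4
0.006 [278.17092697 208.17228571]
0.008 [278.16867438 205.51646814]
0.01 [278.16640581 202.84181463]
```

Call:
{"op": "send_rows", "data": {"slide": [[0.0009, 0, 0.0006], [0.002, 0.0002, -0.001], [0.0032, 0.0004, -0.0027], [0.0043, 0.0005, -0.0043], [0.0055, 0.0006, -0.006]], "rotation": [[0, 0, 0], [0, 0, 0], [0, 0, 0], [0, 0, 0], [0, 0, 0]]}}

```text
time_s: 13.9
eef_pos: [0.4985, 0.0678, 0.1239]
eef_rot: [-0.142, 2.427, 0.053]
contact_force: [0.2, 0.7, -2.4]
grip_width: 0.0489
gripper_force: 93.1
```

```bash
python3 -c "
from h import *
off2((.0039,0,.0825))
s=get_state();B=ori(6.75,55);print(B.inv().apply(s['wrist_torque']),B.inv().apply(s['contact_force']))"
```

```text
foot in mouth mm [-1.3  -0.04 -9.72] rel rot [ 0.03 -5.72  0.03] [ 0.2  0.7 -2.4] 13.9
[-0.07261002  0.92064304  0.01515006] [1.12819805 0.69442016 2.09908535]
```

Call:
{"op": "send_rows", "data": {"slide": [[0.0017, 0.0002, -0.0025], [0.0034, 0.0004, -0.0049], [0.0051, 0.0006, -0.0074], [0.0068, 0.0008, -0.0098], [0.0068, 0.0008, -0.0098]], "rotation": [[0, 0, 0], [0, 0, 0], [0, 0, 0], [0, 0, 0], [0, 0, 0]]}}

```text
time_s: 14.4
eef_pos: [0.5132, 0.0695, 0.1249]
eef_rot: [-0.14, 2.402, 0.054]
contact_force: [-23.6, -3.3, 44.7]
grip_width: 0.0489
gripper_force: 99.1
```

```bash
python3 -c "
from h import *
off2((.0039,0,.0825))
s=get_state();B=ori(6.75,55);print(B.inv().apply(s['wrist_torque']),B.inv().apply(s['contact_force']))"
```

```text
foot in mouth mm [-16.07  -0.04 -17.21] rel rot [ 0.03 -7.16  0.06] [-23.6  -3.3  44.7] 14.4
[ 0.14214547 -1.23977283 -0.00405505] [ -6.13185653  -0.52071283 -50.23507761]
```

Call:
{"op": "send_rows", "data": {"slide": [[-0.0034, -0.0004, 0.0049], [-0.0068, -0.0008, 0.0098], [-0.0068, -0.0008, 0.0098], [-0.0068, -0.0008, 0.0098]], "rotation": [[0, 0, 0], [0, 0, 0], [0, 0, 0], [0, 0, 0]]}}

```text
time_s: 14.8
eef_pos: [0.4989, 0.0679, 0.1247]
eef_rot: [-0.142, 2.425, 0.053]
contact_force: [-8.4, -0.9, 10.9]
grip_width: 0.0493
gripper_force: 95.5
```

```bash
python3 -c "
from h import *
off2((.0039,0,.0825));look('w11')
im=cv2.imread('pics/w11.png');h=cv2.cvtColor(im,cv2.COLOR_BGR2HSV)
print([(y,*map(int,h[y,275])) for y in range(176,226,2)]);print([(y,*map(int,h[y,275])) for y in range(258,350,3)])
s=get_state();B=ori(6.75,55);print(B.inv().apply(s['wrist_torque']),B.inv().apply(s['contact_force']))"
```

```text
foot in mouth mm [-2.36 -0.04 -9.25] rel rot [ 0.03 -5.84  0.04] [-8.4 -0.9 10.9] 14.8
e1,e2,fr 319.0625 349.0952380952381 191 ([-14.33, -22.35, 9.8], 'tilt', -17.71) rim rows pred outer/inner 193.9851026561208 202.259841994321
cart y px 241 316 rim px 231 324 yellow top [] v [131, 131, 131, 131, 131, 131, 131, 131, 131, 130, 131, 131, 129, 127, 97, 39, 106, 132]
[(176, 120, 4, 132), (178, 135, 4, 132), (180, 0, 4, 132), (182, 150, 2, 133), (184, 150, 2, 131), (186, 120, 4, 134), (188, 20, 66, 127), (190, 150, 21, 37), (192, 107, 216, 132), (194, 108, 210, 131), (196, 108, 212, 130), (198, 108, 208, 131), (200, 108, 214, 130), (202, 108, 202, 131), (204, 108, 201, 132), (206, 108, 214, 132), (208, 111, 97, 137), (210, 10, 14, 160), (212, 13, 14, 160), (214, 10, 14, 160), (216, 8, 13, 159), (218, 11, 13, 159), (220, 13, 11, 158), (222, 15, 13, 158), (224, 17, 11, 158)]
[(258, 108, 209, 133), (261, 108, 216, 130), (264, 108, 204, 131), (267, 108, 204, 131), (270, 90, 9, 30), (273, 175, 57, 27), (276, 107, 215, 122), (279, 108, 220, 131), (282, 116, 114, 49), (285, 144, 43, 30), (288, 130, 64, 36), (291, 108, 214, 131), (294, 107, 213, 132), (297, 117, 69, 37), (300, 90, 21, 24), (303, 135, 42, 36), (306, 108, 210, 131), (309, 108, 209, 132), (312, 109, 206, 131), (315, 108, 205, 132), (318, 108, 208, 130), (321, 107, 209, 170), (324, 105, 207, 223), (327, 105, 202, 236), (330, 105, 206, 235), (333, 105, 210, 234), (336, 105, 210, 233), (339, 105, 210, 234), (342, 105, 209, 234), (345, 105, 208, 234), (348, 105, 216, 235)]
[-0.05755726  0.38933909  0.014303  ] [ -0.69672851  -0.26255235 -14.66870494]
```

Call:
{"op": "send_rows", "data": {"slide": [[-0.004, -0.0005, 0.0058], [-0.009, -0.001, 0.0125], [-0.0143, -0.0017, 0.0205], [-0.0143, -0.0017, 0.0205], [-0.0143, -0.0017, 0.0205]], "rotation": [[0, 0, 0], [0, 0, 0], [0, 0, 0], [0, 0, 0], [0, 0, 0]]}}

```text
time_s: 15.35
eef_pos: [0.4838, 0.066, 0.1443]
eef_rot: [-0.142, 2.428, 0.053]
contact_force: [0.4, 0.6, -1.9]
grip_width: 0.0489
gripper_force: 94.7
```

```bash
python3 -c "
from h import *
look('w12');off2((0,0,.08))
im=cv2.imread('pics/w12.png');h=cv2.cvtColor(im,cv2.COLOR_BGR2HSV)
print([(y,*map(int,h[y,275])) for y in range(150,216,2)]);print([(y,*map(int,h[y,275])) for y in range(312,370,2)])
for y in(200,300,330,340,350):
    r=cv2.inRange(h[y:y+1,195:365],(98,90,40),(125,255,255))[0];q=np.where(r)[0]+195;print(y,q.min(),q.max())
for a in((319.5,356),(319.5,358),(319.5,360)):print(a,cart2(*a,191))
print(get_state()['joints'])
"
```

```text
e1,e2,fr 319.06666666666666 348.90410958904107 191 ([-13.55, -22.94, 9.6], 'tilt', -17.93) rim rows pred outer/inner 184.31851320790338 191.86413623426049
cart y px 241 316 rim px 237 319 yellow top [180] v [197, 197, 197, 187, 165, 153, 152, 151, 159, 220, 255, 255, 255, 249, 193, 72, 106, 130]
foot in mouth mm [-4.41 -0.08 18.24] rel rot [ 0.03 -5.69  0.04] [ 0.7  0.3 -1.7] 15.4
[(150, 68, 39, 123), (152, 69, 188, 110), (154, 70, 195, 127), (156, 70, 196, 139), (158, 69, 167, 139), (160, 60, 6, 128), (162, 150, 2, 130), (164, 120, 2, 130), (166, 120, 4, 131), (168, 130, 6, 130), (170, 120, 2, 130), (172, 165, 4, 129), (174, 130, 6, 138), (176, 150, 1, 197), (178, 21, 10, 187), (180, 24, 225, 152), (182, 25, 255, 151), (184, 26, 255, 221), (186, 28, 255, 255), (188, 26, 255, 250), (190, 15, 107, 74), (192, 108, 208, 130), (194, 108, 208, 129), (196, 108, 209, 127), (198, 108, 212, 130), (200, 109, 204, 130), (202, 108, 212, 130), (204, 108, 215, 129), (206, 107, 231, 128), (208, 112, 96, 135), (210, 13, 14, 159), (212, 15, 13, 157), (214, 13, 15, 158)]
[(312, 108, 206, 130), (314, 1
[... 191 characters left out ...]
(332, 105, 211, 232), (334, 105, 212, 232), (336, 105, 213, 232), (338, 105, 213, 232), (340, 105, 215, 232), (342, 105, 213, 231), (344, 105, 209, 232), (346, 105, 214, 232), (348, 105, 214, 232), (350, 101, 199, 131), (352, 110, 193, 132), (354, 109, 204, 131), (356, 109, 204, 131), (358, 111, 172, 92), (360, 140, 19, 40), (362, 113, 28, 37), (364, 130, 38, 40), (366, 114, 34, 38), (368, 105, 13, 39)]
200 240 317
300 215 343
330 214 343
340 216 341
350 219 337
(319.5, 356) ([-35.71, -6.58, 15.09], 'tilt', -11.94)
(319.5, 358) ([-40.84, -2.74, 16.37], 'tilt', -10.53)
(319.5, 360) ([-45.46, 0.72, 17.51], 'tilt', -9.25)
[ 0.14758056 -0.06341121 -0.91884019  0.00544424 -0.01994578  0.02321153]
```

```bash
cat >> h.py <<'E'
def fit(e1,e2,fr,w=None):
    from scipy.optimize import least_squares
    i=camera_info("wrist");T=np.linalg.inv(np.array(i["tool_from_camera"]));f=210/np.tan(np.radians(i["vertical_fov"]/2))
    def pr(p):
        q=T[:3,:3]@p+T[:3,3];return i["cx"]+f*q[0]/q[2],i["cy"]+f*q[1]/q[2]
    def res(s,full=False):
        fx,fz,t=s;c,sn=np.cos(t),np.sin(t)   # cart->tool: Ry(t)
        P=lambda x,y,z:np.array([fx+c*x+sn*z,y,fz-sn*x+c*z])
        a=pr(P(.008,-.025,-.006));b=pr(P(.008,.025,-.006));h1=pr(P(.008,0,-.11));h2=pr(P(-.008,0,-.11))
        r=[a[1]-fr,h1[1]-e1,h2[1]-e2]
        if w:r.append(b[0]-a[0]-w)
        return r
    s=least_squares(res,[.003,.082,.05]);return dict(f=(round(s.x[0],4),0,round(s.x[1],4)),tilt=round(-float(np.degrees(s.x[2])),2),res=np.round(s.fun,2))
E
python3 -c "
from h import *
print('w4',fit(291,326.7,212,71));print('w9',fit(305.5,340.5,203.7,74))
for e2 in(349,350):
  print(fit(319.2,e2,190.7,76),fit(319.2,e2,190.7))"
```

```text
w4 {'f': (np.float64(-0.0025), 0, np.float64(0.0834)), 'tilt': 0.94, 'res': array([-0.02, -0.07,  0.09, -0.11])}
w9 {'f': (np.float64(0.0064), 0, np.float64(0.0762)), 'tilt': -4.34, 'res': array([ 0.08,  0.17, -0.23,  0.29])}
{'f': (np.float64(0.0172), 0, np.float64(0.0734)), 'tilt': -12.4, 'res': array([ 0.21,  0.33, -0.48,  0.66])} {'f': (np.float64(0.0177), 0, np.float64(0.0719)), 'tilt': -11.92, 'res': array([0., 0., 0.])}
{'f': (np.float64(0.0174), 0, np.float64(0.0724)), 'tilt': -12.05, 'res': array([ 0.33,  0.52, -0.75,  1.05])} {'f': (np.float64(0.018), 0, np.float64(0.0701)), 'tilt': -11.33, 'res': array([0., 0., 0.])}
```

```bash
python3 -c "
from h import *
f=(.0174,0,.0728)
off2(f);ins2(.012,f,-12.2)"
```

```text
foot in mouth mm [13.62 -0.07 23.68] rel rot [ 0.03 -5.69  0.04] [ 0.7  0.3 -1.7] 15.4
slide [ 0.0105  0.0013 -0.0061] rot [ 0.0042 -0.0359  0.0003] deg 6.5 rows
```

Call:
{"op": "send_rows", "data": {"slide": [[0.004, 0.0005, 0], [0.008, 0.001, -0.002], [0.0105, 0.0013, -0.0061], [0.0105, 0.0013, -0.0061], [0.0105, 0.0013, -0.0061]], "rotation": [[0.0042, -0.036, 0], [0.0042, -0.036, 0], [0.0042, -0.036, 0], [0.0042, -0.036, 0], [0.0042, -0.036, 0]]}}

```text
time_s: 15.9
eef_pos: [0.4952, 0.0675, 0.1384]
eef_rot: [-0.136, 2.314, 0.059]
contact_force: [-0.3, 0.3, -1.5]
grip_width: 0.0489
gripper_force: 94.5
```

```bash
cat >> h.py <<'E'
def look2(name,f):
    st=get_state();im=get_image("wrist")[:,:,::-1].copy();cv2.imwrite(f"pics/{name}.png",im);h=cv2.cvtColor(im,cv2.COLOR_BGR2HSV).astype(int)
    m=np.median(h[:,264:292],axis=1);c=cam("wrist",st);B=ori(6.75,55);M=np.array([.5424,.0730,.066])
    fr=next(y for y in range(160,260) if 100<m[y,0]<118 and m[y,1]>150 and m[y,2]>90)-.5
    e1=next(y for y in range(285,345) if 98<m[y,0]<112 and m[y,2]>145)-.5;e2=next(y for y in range(int(e1)+15,400) if m[y,2]<190)-.5
    r=int(fr+4);b=np.where((h[r,200:360,0]>98)&(h[r,200:360,0]<120)&(h[r,200:360,1]>120))[0]+200
    print("rows",e1,e2,fr,"cart px",b.min(),b.max(),fit(e1,e2,fr))
    R=Ro.from_rotvec(st["eef_rot"]);d=B.inv().apply(st["eef_pos"]+R.apply(f)-M)[2]
    for x in(.006,.008,.010):print("front edge x",x,proj(c,M+B.apply([x,0,d-.006]))[1].round(1),end="; ")
    print("rim outer/inner",[proj(c,M+B.apply([x,0,0]))[1].round(1) for x in(.015,.009)],"rim u",[proj(c,M+B.apply([.009,y,0]))[0].round(1) for y in(-.032,.032)])
    print("v",[(y,int(m[y,0]),int(m[y,2])) for y in range(int(fr)-18,int(fr)+3)])
    off2(f)
E
python3 -c "
from h import *
look2('w13',(.0174,0,.0728))
s=get_state();print(s['joints'])"
```

```text
rows 319.5 349.5 190.5 cart px 241 316 {'f': (np.float64(0.0181), 0, np.float64(0.0714)), 'tilt': -11.88, 'res': array([0., 0., 0.])}
front edge x 0.006 192.4; front edge x 0.008 189.7; front edge x 0.01 186.9; rim outer/inner [np.float64(169.2), np.float64(177.2)] rim u [np.float64(232.2), np.float64(324.1)]
v [(172, 26, 202), (173, 26, 202), (174, 26, 202), (175, 26, 203), (176, 26, 202), (177, 26, 182), (178, 25, 158), (179, 25, 156), (180, 25, 157), (181, 25, 157), (182, 25, 157), (183, 25, 157), (184, 25, 157), (185, 25, 157), (186, 25, 158), (187, 25, 157), (188, 25, 144), (189, 23, 99), (190, 123, 49), (191, 109, 109), (192, 108, 132)]
foot in mouth mm [-1.280e+00  1.000e-02  1.196e+01] rel rot [  0.03 -12.26   0.03] [ 0.6  0.2 -1.1] 15.95
[ 0.14931655 -0.0065517  -1.02019495 -0.26748196 -0.02380079  0.02190517]
```

Call:
{"op": "send_rows", "data": {"slide": [[0.0013, 0.0001, -0.0034], [0.0035, 0.0004, -0.0066], [0.0057, 0.0007, -0.01], [0.0078, 0.0009, -0.0128], [0.0078, 0.0009, -0.0128]], "rotation": [[0, 0, 0], [0, 0, 0], [0, 0, 0], [0, 0, 0], [0, 0, 0]]}}

```text
time_s: 16.45
eef_pos: [0.5024, 0.0683, 0.1249]
eef_rot: [-0.136, 2.315, 0.059]
contact_force: [-0.3, -0.2, -1.5]
grip_width: 0.0492
gripper_force: 94.5
```

```bash
python3 -c "
from h import *
look2('w14',(.0177,0,.0722))"
```

```text
rows 319.5 349.5 190.5 cart px 241 316 {'f': (np.float64(0.0181), 0, np.float64(0.0714)), 'tilt': -11.88, 'res': array([0., 0., 0.])}
front edge x 0.006 195.3; front edge x 0.008 192.6; front edge x 0.01 189.8; rim outer/inner [np.float64(180.8), np.float64(189.1)] rim u [np.float64(229.4), np.float64(326.9)]
v [(172, 135, 133), (173, 140, 132), (174, 20, 136), (175, 23, 151), (176, 25, 159), (177, 25, 159), (178, 25, 158), (179, 25, 159), (180, 25, 174), (181, 26, 196), (182, 26, 205), (183, 26, 205), (184, 26, 204), (185, 26, 204), (186, 26, 205), (187, 26, 206), (188, 26, 206), (189, 25, 166), (190, 11, 62), (191, 109, 112), (192, 108, 134)]
foot in mouth mm [ 1.24 -0.04 -2.79] rel rot [  0.04 -12.19   0.03] [-1.1 -0.5 -1.6] 16.5
```

Call:
{"op": "send_rows", "data": {"slide": [[0.0011, 0.0001, 0.0008], [0.0011, 0.0001, 0.0008], [0.0011, 0.0001, 0.0008]], "rotation": [[0, 0, 0], [0, 0, 0], [0, 0, 0]]}}

```text
time_s: 16.8
eef_pos: [0.5036, 0.0684, 0.1267]
eef_rot: [-0.136, 2.313, 0.059]
contact_force: [0.3, 0.4, -1.3]
grip_width: 0.049
gripper_force: 94.5
```

```bash
python3 -c "
from h import *
look2('w15',(.0177,0,.0722))"
```

```text
rows 319.5 349.5 190.5 cart px 241 316 {'f': (np.float64(0.0181), 0, np.float64(0.0714)), 'tilt': -11.88, 'res': array([0., 0., 0.])}
front edge x 0.006 192.4; front edge x 0.008 189.6; front edge x 0.01 186.8; rim outer/inner [np.float64(177.3), np.float64(185.7)] rim u [np.float64(229.4), np.float64(327.0)]
v [(172, 24, 153), (173, 25, 158), (174, 25, 158), (175, 25, 158), (176, 25, 159), (177, 25, 181), (178, 26, 200), (179, 26, 204), (180, 26, 204), (181, 26, 204), (182, 26, 204), (183, 26, 204), (184, 26, 204), (185, 26, 193), (186, 25, 172), (187, 25, 159), (188, 25, 146), (189, 23, 101), (190, 120, 52), (191, 109, 110), (192, 108, 134)]
foot in mouth mm [-0.77 -0.04 -2.25] rel rot [  0.03 -12.27   0.03] [-0.1  0.5 -1.6] 16.85
```

Call:
{"op": "send_rows", "data": {"slide": [[0.001, 0.0001, -0.0016], [0.0019, 0.0002, -0.0029], [0.0027, 0.0003, -0.0041], [0.0034, 0.0004, -0.005]], "rotation": [[0, 0, 0], [0, 0, 0], [0, 0, 0], [0, 0, 0]]}}

```text
time_s: 17.25
eef_pos: [0.5069, 0.0688, 0.1211]
eef_rot: [-0.136, 2.314, 0.059]
contact_force: [0.5, -0.1, -1.4]
grip_width: 0.0487
gripper_force: 94.5
```

```bash
python3 -c "
from h import *
look2('w16',(.0177,0,.0722))"
```

```text
rows 319.5 349.5 191.5 cart px 241 317 {'f': (np.float64(0.0172), 0, np.float64(0.072)), 'tilt': -11.64, 'res': array([0., 0., 0.])}
front edge x 0.006 193.2; front edge x 0.008 190.4; front edge x 0.01 187.6; rim outer/inner [np.float64(182.2), np.float64(190.8)] rim u [np.float64(228.0), np.float64(328.3)]
v [(173, 150, 132), (174, 120, 132), (175, 135, 132), (176, 21, 147), (177, 25, 158), (178, 25, 159), (179, 25, 158), (180, 25, 158), (181, 25, 161), (182, 26, 188), (183, 26, 204), (184, 26, 205), (185, 26, 204), (186, 26, 204), (187, 26, 204), (188, 26, 205), (189, 26, 205), (190, 24, 178), (191, 135, 112), (192, 110, 134), (193, 108, 134)]
foot in mouth mm [-0.31 -0.03 -8.74] rel rot [  0.03 -12.22   0.03] [-0.3  0.7 -1.2] 17.3
```

Call:
{"op": "send_rows", "data": {"slide": [[0.0011, 0.0001, -0.0016], [0.0023, 0.0003, -0.0033], [0.0034, 0.0004, -0.0049], [0.0034, 0.0004, -0.0049]], "rotation": [[0, 0, 0], [0, 0, 0], [0, 0, 0], [0, 0, 0]]}}

```text
time_s: 17.7
eef_pos: [0.5103, 0.0692, 0.1162]
eef_rot: [-0.136, 2.314, 0.059]
contact_force: [-0.7, 0.5, -0.7]
grip_width: 0.0489
gripper_force: 94.5
```

```bash
python3 -c "
from h import *
look2('w17',(.0177,0,.0722))
s=get_state();B=ori(6.75,55);print(B.inv().apply(s['wrist_torque']),B.inv().apply(s['contact_force']))"
```

```text
rows 319.5 349.5 196.5 cart px 239 318 {'f': (np.float64(0.0129), 0, np.float64(0.0749)), 'tilt': -10.41, 'res': array([ 0.,  0., -0.])}
front edge x 0.006 193.2; front edge x 0.008 190.4; front edge x 0.01 187.6; rim outer/inner [np.float64(186.4), np.float64(195.1)] rim u [np.float64(226.7), np.float64(329.7)]
v [(178, 120, 133), (179, 140, 133), (180, 20, 148), (181, 25, 159), (182, 25, 159), (183, 25, 159), (184, 25, 158), (185, 25, 160), (186, 25, 181), (187, 26, 200), (188, 26, 205), (189, 26, 204), (190, 26, 204), (191, 26, 204), (192, 26, 204), (193, 26, 206), (194, 26, 206), (195, 18, 166), (196, 114, 135), (197, 108, 135), (198, 108, 133)]
foot in mouth mm [ -0.27  -0.04 -14.6 ] rel rot [  0.03 -12.22   0.03] [-0.9 -0.5 -2. ] 17.75
[0.01525971 0.97565131 0.01082158] [ 1.91880495 -0.39182654  1.04570885]
```

Call:
{"op": "send_rows", "data": {"slide": [[0.0014, 0.0002, -0.002], [0.0028, 0.0003, -0.0041], [0.0043, 0.0005, -0.0061], [0.0057, 0.0007, -0.0082], [0.0057, 0.0007, -0.0082]], "rotation": [[0, 0, 0], [0, 0, 0], [0, 0, 0], [0, 0, 0], [0, 0, 0]]}}

```text
time_s: 18.25
eef_pos: [0.516, 0.0699, 0.1078]
eef_rot: [-0.136, 2.314, 0.059]
contact_force: [-0.3, -0.1, -1.2]
grip_width: 0.0489
gripper_force: 94.5
```

```bash
python3 -c "
from h import *
off2((.0177,0,.0722))
s=get_state();B=ori(6.75,55);print(s['joints'],B.inv().apply(s['wrist_torque']),B.inv().apply(s['contact_force']))"
```

```text
foot in mouth mm [ -0.19  -0.04 -24.8 ] rel rot [  0.04 -12.21   0.03] [-0.3 -0.1 -1.2] 18.25
[ 0.14702727  0.13235935 -1.01938486 -0.40465035 -0.02211449  0.02028566] [0.00188828 1.00848025 0.01134741] [ 0.92667261 -0.01609083  0.78041493]
```

Sliding in freely at 25 mm deep.

Call:
{"op": "send_rows", "data": {"slide": [[0.0017, 0.0002, -0.0025], [0.0034, 0.0004, -0.0049], [0.0051, 0.0006, -0.0074], [0.0068, 0.0008, -0.0098], [0.0085, 0.001, -0.0123]], "rotation": [[0, 0, 0], [0, 0, 0], [0, 0, 0], [0, 0, 0], [0, 0, 0]]}}

```text
time_s: 18.75
eef_pos: [0.5247, 0.0709, 0.0957]
eef_rot: [-0.136, 2.314, 0.059]
contact_force: [-0.3, -0.2, -1.2]
grip_width: 0.0489
gripper_force: 94.5
```

Call:
{"op": "send_rows", "data": {"slide": [[0.0011, 0.0001, -0.0016], [0.0023, 0.0003, -0.0033], [0.0034, 0.0004, -0.0049], [0.0034, 0.0004, -0.0049]], "rotation": [[0, 0, 0], [0, 0, 0], [0, 0, 0], [0, 0, 0]]}}

```text
time_s: 19.15
eef_pos: [0.5279, 0.0713, 0.0908]
eef_rot: [-0.136, 2.314, 0.059]
contact_force: [0.1, -0.3, -1.8]
grip_width: 0.0492
gripper_force: 94.5
```

```bash
python3 -c "
from h import *
off2((.0177,0,.0722))
s=get_state();B=ori(6.75,55);print(s['joints'],B.inv().apply(s['wrist_torque']),B.inv().apply(s['contact_force']))"
```

```text
foot in mouth mm [-3.200e-01 -4.000e-02 -4.562e+01] rel rot [  0.03 -12.23   0.03] [ 0.1 -0.3 -1.8] 19.15
[ 0.14588695  0.20844652 -1.01296131 -0.47469779 -0.02125698  0.01953462] [ 0.005885    1.03676582 -0.03611405] [ 0.96467718 -0.31598315  1.5200009 ]
```

Call:
{"op": "send_rows", "data": {"slide": [[0, 0, 0], [0, 0, 0], [0, 0, 0], [0, 0, 0]], "rotation": [[0, 0, 0], [0, 0, 0], [0, 0, 0], [0, 0, 0]], "fingers": 0.85}}

```text
time_s: 19.55
eef_pos: [0.5282, 0.0713, 0.0915]
eef_rot: [-0.135, 2.313, 0.059]
contact_force: [0.4, 0.6, -0.2]
grip_width: 0.0723
gripper_force: 0.0
```

```bash
python3 -c "
from h import *
s=get_state();R=Ro.from_rotvec(s['eef_rot']).as_matrix();print(-.08*R[:,2],s['grip_width'])
M=np.array([.5424,.0730,.066]);B=ori(6.75,55)
im=get_image('wrist')[:,:,::-1].copy();cv2.imwrite('pics/w18.png',im)
h=cv2.cvtColor(im,cv2.COLOR_BGR2HSV).astype(int);print([(y,*h[y,275]) for y in range(190,400,6)])
c=cam('wrist',s)
for d in(.0456,.06):
  for q in((.008,-.11),(-.008,-.11)):print(d,q,proj(c,M+B.apply([q[0],0,d+q[1]])))
"
```

```text
[-0.05838649 -0.00685999  0.05425825] 0.0722670699387143
[(190, np.int64(0), np.int64(4), np.int64(138)), (196, np.int64(165), np.int64(4), np.int64(138)), (202, np.int64(135), np.int64(4), np.int64(140)), (208, np.int64(25), np.int64(255), np.int64(162)), (214, np.int64(26), np.int64(255), np.int64(208)), (220, np.int64(14), np.int64(47), np.int64(142)), (226, np.int64(108), np.int64(208), np.int64(137)), (232, np.int64(108), np.int64(205), np.int64(138)), (238, np.int64(108), np.int64(205), np.int64(138)), (244, np.int64(138), np.int64(38), np.int64(34)), (250, np.int64(108), np.int64(200), np.int64(139)), (256, np.int64(120), np.int64(35), np.int64(29)), (262, np.int64(108), np.int64(206), np.int64(140)), (268, np.int64(60), np.int64(8), np.int64(31)), (274, np.int64(108), np.int64(210), np.int64(136)), (280, np.int64(107), np.int64(212), np.int64(137)), (286, np.int64(105), np.int64(201), np.int64(221)), (292, np.int64(105), np.int64(185), np.int64(242)), (298, np.int64(105), np.int64(190), np.int64(241)), (304, np.int64(105), np.int64(193), np.int64(241)), (310, np.int64(105), n
[... 236 characters left out ...]
0, np.int64(110), np.int64(180), np.int64(147)), (346, np.int64(109), np.int64(187), np.int64(146)), (352, np.int64(74), np.int64(179), np.int64(179)), (358, np.int64(72), np.int64(171), np.int64(136)), (364, np.int64(105), np.int64(37), np.int64(41)), (370, np.int64(110), np.int64(33), np.int64(47)), (376, np.int64(113), np.int64(23), np.int64(44)), (382, np.int64(132), np.int64(30), np.int64(42)), (388, np.int64(109), np.int64(43), np.int64(47)), (394, np.int64(103), np.int64(41), np.int64(44))]
0.0456 (0.008, -0.11) [277.7129077  317.91478387]
0.0456 (-0.008, -0.11) [277.78325483 347.46430744]
0.06 (0.008, -0.11) [277.81612873 288.68548315]
0.06 (-0.008, -0.11) [277.87349988 317.11455343]
```

Call:
{"op": "send_rows", "data": {"slide": [[-0.015, -0.0018, 0.0138], [-0.036, -0.0043, 0.0335], [-0.062, -0.007, 0.058], [-0.062, -0.007, 0.065], [-0.062, -0.007, 0.065]], "rotation": [[0, 0, 0], [0, 0, 0], [0, 0, 0], [0, 0, 0], [0, 0, 0]]}}

```text
time_s: 20.1
eef_pos: [0.4667, 0.0644, 0.1588]
eef_rot: [-0.135, 2.308, 0.06]
contact_force: [0.7, -0.4, 0.1]
grip_width: 0.0724
gripper_force: 0.0
```

```bash
python3 - <<'E'
from h import *
M=np.array([.5424,.0730,.066]);B=ori(6.75,55);Z=B.as_matrix()[:,2]
s=get_state();im=get_image('wrist')[:,:,::-1].copy();cv2.imwrite('pics/w19.png',im);c=cam('wrist',s)
h=cv2.cvtColor(im,cv2.COLOR_BGR2HSV).astype(int)
q=[proj(c,M+B.apply([x,0,.06-.11])) for x in(.008,-.008)];print(q,s['contact_force'])
u=int(q[0][0]);r=int(q[0][1]);print([(y,*map(int,h[y,u-8])) for y in range(r-14,r+34,2)])
H=M-.05*Z
go(H-(.011+.02)*Z,B);go(H-.011*Z,B)
E
```

```text
[array([277.59697614, 204.35028898]), array([277.6403123 , 224.51997393])] [ 0.74512093 -0.37383541  0.09913608]
[(190, 116, 60, 34), (192, 109, 203, 118), (194, 120, 68, 34), (196, 110, 189, 100), (198, 108, 208, 126), (200, 107, 210, 125), (202, 107, 211, 178), (204, 105, 195, 226), (206, 105, 202, 225), (208, 105, 195, 226), (210, 106, 192, 228), (212, 105, 192, 228), (214, 106, 193, 228), (216, 105, 192, 229), (218, 106, 195, 214), (220, 106, 197, 229), (222, 113, 126, 97), (224, 30, 1, 171), (226, 165, 4, 119), (228, 30, 2, 109), (230, 0, 0, 108), (232, 130, 7, 110), (234, 0, 0, 109), (236, 0, 0, 109)]
slide [ 0.0296  0.0031 -0.0254] rot [-0.0081  0.0688  0.0002] deg 12.5 rows
slide [ 0.041   0.0045 -0.0417] rot [-0.0081  0.0688  0.0002] deg 12.5 rows
```

Call:
{"op": "send_rows", "data": {"slide": [[0.0296, 0.003, -0.02], [0.0296, 0.003, -0.025], [0.0296, 0.003, -0.025], [0.0296, 0.003, -0.025], [0.0296, 0.003, -0.025]], "rotation": [[-0.008, 0.069, 0], [-0.008, 0.069, 0], [-0.008, 0.069, 0], [-0.008, 0.069, 0], [-0.008, 0.069, 0]], "fingers": 0, "grip_force": 30}}

```text
time_s: 20.65
eef_pos: [0.4941, 0.0671, 0.1296]
eef_rot: [-0.148, 2.533, 0.046]
contact_force: [0.3, -0.2, -0.7]
grip_width: 0.0004
gripper_force: 0.0
```

```bash
python3 - <<'E'
from h import *
off2((0,0,.011));s=get_state();print(s['grip_width'])
M=np.array([.5424,.0730,.066]);B=ori(6.75,55);Z=B.as_matrix()[:,2];go(M-.05*Z-.011*Z,B);go(M-.045*Z-.011*Z,B)
E
```

```text
foot in mouth mm [ 3.46 -0.19 69.02] rel rot [0.02 0.36 0.04] [ 0.3 -0.2 -0.7] 20.65
0.00040673019999652835
slide [ 0.0136  0.0018 -0.0136] rot [ 0.0002 -0.002   0.0002] deg 0.4 rows
slide [ 0.0164  0.0021 -0.0177] rot [ 0.0002 -0.002   0.0002] deg 0.4 rows
```

Call:
{"op": "send_rows", "data": {"slide": [[0.0028, 0.0004, 0.0015], [0.007, 0.0009, -0.004], [0.0095, 0.0012, -0.0078], [0.012, 0.0015, -0.0113], [0.0136, 0.0018, -0.0136]], "rotation": [[0, 0, 0], [0, 0, 0], [0, 0, 0], [0, 0, 0], [0, 0, 0]]}}

```text
time_s: 21.15
eef_pos: [0.5092, 0.0694, 0.1174]
eef_rot: [-0.149, 2.531, 0.048]
contact_force: [-28.1, -0.7, 40.6]
grip_width: 0.0
gripper_force: 24.4
```

Call:
{"op": "send_rows", "data": {"slide": [[0.0012, 0.0001, -0.0016], [0.0023, 0.0003, -0.0033]], "rotation": [[0, 0, 0], [0, 0, 0]]}}

```text
time_s: 21.35
eef_pos: [0.5121, 0.07, 0.1189]
eef_rot: [-0.149, 2.524, 0.049]
contact_force: [-64.1, -6.7, 80.1]
grip_width: 0.0003
gripper_force: 51.1
```

```bash
python3 -c "
from h import *
off2((0,0,.011))"
```

```text
foot in mouth mm [-5.47  0.56 49.83] rel rot [-0.06 -0.2   0.03] [-64.1  -6.7  80.1] 21.35
```

Call:
{"op": "send_rows", "data": {"slide": [[-0.006, -0.0008, 0.008], [-0.014, -0.0017, 0.02], [-0.03, -0.003, 0.045], [-0.04, -0.005, 0.06], [-0.05, -0.006, 0.075]], "rotation": [[0, 0, 0], [0, 0, 0], [0, 0, 0], [0, 0, 0], [0, 0, 0]]}}

```text
time_s: 21.85
eef_pos: [0.461, 0.0633, 0.1899]
eef_rot: [-0.148, 2.531, 0.047]
contact_force: [-0.4, -0.9, 0.2]
grip_width: 0.0003
gripper_force: 0.0
```

```bash
python3 - <<'E'
from h import *
M=np.array([.5424,.0730,.066]);B=ori(6.75,55);ct,cs=cam("top"),cam("scene")
s=get_state();im=get_image('wrist')[:,:,::-1].copy();cv2.imwrite('pics/w20.png',im);c=cam('wrist',s)
h=cv2.cvtColor(im,cv2.COLOR_BGR2HSV).astype(int)
q=[proj(c,M+B.apply([x,0,.06-.11])) for x in(.008,-.008)];print(q,s['eef_pos'],s['contact_force'])
u=int(q[0][0]);r=int(q[0][1]);print([(y,*map(int,h[y,u-8])) for y in range(r-10,r+34,2)])
# knob: red blobs in top and scene
pts={}
for n,cc,g in(("top",ct,(295,230)),("scene",cs,(245,191))):
    i=get_image(n)[:,:,::-1].copy();cv2.imwrite(f"pics/{n}3.png",i);hh=cv2.cvtColor(i,cv2.COLOR_BGR2HSV)
    m=cv2.inRange(hh,(0,170,90),(6,255,255))|cv2.inRange(hh,(174,170,90),(180,255,255))
    k,l,st,ce=cv2.connectedComponentsWithStats(m);j=min(range(1,k),key=lambda a:np.hypot(*(ce[a]-g)));print(n,ce[j],st[j]);pts[n]=ce[j]
K,e=tri((ct,pts["top"]),(cs,pts["scene"]));print("knob",K,e)
ex=np.array([np.cos(np.radians(6.75)),np.sin(np.radians(6.75)),0]);ey=np.array([-ex[1],ex[0],0])
O=M+.03*ex-.025*ey;print("O",O,"knob in tester",(K-O)@ex,(K-O)@ey,K[2])
R=ori(6.75,90);print(R.as_rotvec());P=K-.045*ex
for z in(.20,.125):go((P[0],P[1],z),R)
E
```

```text
[array([278.31636434, 196.09363065]), array([278.3301024, 215.9628437])] [0.46095731 0.06329337 0.18986168] [-0.36549736 -0.87403108  0.18594335]
[(186, 110, 134, 55), (188, 109, 153, 70), (190, 109, 162, 66), (192, 108, 213, 122), (194, 106, 207, 198), (196, 106, 206, 220), (198, 105, 209, 221), (200, 105, 205, 221), (202, 106, 207, 221), (204, 105, 201, 223), (206, 105, 204, 223), (208, 105, 199, 223), (210, 105, 200, 224), (212, 111, 88, 214), (214, 0, 3, 193), (216, 120, 1, 192), (218, 15, 3, 192), (220, 165, 3, 187), (222, 135, 3, 192), (224, 0, 1, 193), (226, 110, 11, 67), (228, 150, 2, 113)]
top [294.35294118 230.17647059] [292 227   6   7  34]
scene [244.98387097 190.93548387] [241 187   9   9  62]
knob [ 0.48500359 -0.03903517  0.12298732] [np.float64(0.00029043502017423806), np.float64(0.0002904350201743155)]
O [0.57513049 0.05169941 0.066     ] knob in tester -0.10016688627459447 -0.07951236542758061 0.12298731782327474
[-1.84948084e-01  3.13614391e+00  5.66240198e-18]
slide [-0.0217 -0.1078  0.0097] rot [-0.0228  0.1926  0.0002] deg 34.9 rows
slide [-0.0217 -0.1078 -0.0653] rot [-0.0228  0.1926  0.0002] deg 34.9 rows
```

Call:
{"op": "send_rows", "data": {"slide": [[-0.0217, -0.03, 0.02], [-0.0217, -0.07, 0.015], [-0.0217, -0.1078, 0.01], [-0.0217, -0.1078, 0.01], [-0.0217, -0.1078, 0.01]], "rotation": [[-0.0228, 0.1926, 0], [-0.0228, 0.1926, 0], [-0.0228, 0.1926, 0], [-0.0228, 0.1926, 0], [-0.0228, 0.1926, 0]]}}

```text
time_s: 22.5
eef_pos: [0.4424, -0.046, 0.1974]
eef_rot: [0.179, -3.129, 0.001]
contact_force: [-0.6, 0.0, -1.0]
grip_width: 0.0001
gripper_force: 0.0
```

Call:
{"op": "send_rows", "data": {"slide": [[0, 0, 0], [0, 0, 0]], "rotation": [[0, 0, 0], [0, 0, 0]]}}

```text
time_s: 22.7
eef_pos: [0.4395, -0.0443, 0.1974]
eef_rot: [0.184, -3.131, -0.0]
contact_force: [0.4, 0.4, -1.0]
grip_width: -0.0
gripper_force: 0.0
```

```bash
python3 - <<'E'
from h import *
K=np.array([.4850,-.0390,.123]);ex=np.array([np.cos(np.radians(6.75)),np.sin(np.radians(6.75)),0]);R=ori(6.75,90)
for dx in(-.045,-.01,.024):go(K+dx*ex+np.array([0,0,-.007]),R)
E
```

```text
slide [ 0.0009  0.     -0.0814] rot [ 0.0001 -0.0016  0.0002] deg 0.3 rows
slide [ 0.0356  0.0041 -0.0814] rot [ 0.0001 -0.0016  0.0002] deg 0.3 rows
slide [ 0.0694  0.0081 -0.0814] rot [ 0.0001 -0.0016  0.0002] deg 0.3 rows
```

Call:
{"op": "send_rows", "data": {"slide": [[0, 0, -0.03], [0, 0, -0.06], [0.001, 0, -0.081], [0.001, 0, -0.081], [0.012, 0.001, -0.081]], "rotation": [[0, 0, 0], [0, 0, 0], [0, 0, 0], [0, 0, 0], [0, 0, 0]]}}

```text
time_s: 23.2
eef_pos: [0.45, -0.0431, 0.1184]
eef_rot: [0.184, -3.132, 0.0]
contact_force: [-0.1, -0.2, -0.1]
grip_width: 0.0
gripper_force: 0.0
```

Call:
{"op": "send_rows", "data": {"slide": [[0.01, 0.001, 0], [0.02, 0.0023, 0], [0.03, 0.0035, 0], [0.04, 0.0047, 0], [0.048, 0.0057, 0]], "rotation": [[0, 0, 0], [0, 0, 0], [0, 0, 0], [0, 0, 0], [0, 0, 0]]}}

```text
time_s: 23.7
eef_pos: [0.501, -0.0376, 0.1183]
eef_rot: [0.184, -3.134, 0.001]
contact_force: [-2.0, -0.9, -1.3]
grip_width: 0.0001
gripper_force: 0.9
```

```bash
python3 - <<'E'
from h import *
s=get_state();print(s['eef_pos'],s['contact_force'],s['wrist_torque'])
K=np.array([.4850,-.0390,.123]);ex=np.array([np.cos(np.radians(6.75)),np.sin(np.radians(6.75)),0]);print((s['eef_pos']-K)@ex)
E
```

```text
[ 0.50101356 -0.03762405  0.11826409] [-2.00893096 -0.88156506 -1.32658433] [-0.07787938  0.32514165  0.00337985]
0.01606428758398345
```

Lever is moving (2 N). Continue until the stop.

Call:
{"op": "send_rows", "data": {"slide": [[0.003, 0.0004, 0], [0.006, 0.0007, 0], [0.009, 0.0011, 0], [0.009, 0.0011, 0]], "rotation": [[0, 0, 0], [0, 0, 0], [0, 0, 0], [0, 0, 0]]}}

```text
time_s: 24.1
eef_pos: [0.5048, -0.0371, 0.1175]
eef_rot: [0.182, -3.125, 0.002]
contact_force: [-9.5, -2.2, 4.9]
grip_width: -0.0001
gripper_force: 5.0
```

Call:
{"op": "send_rows", "data": {"slide": [[0.003, 0.0004, 0], [0.005, 0.0006, 0], [0.005, 0.0006, 0]], "rotation": [[0, 0, 0], [0, 0, 0], [0, 0, 0]]}}

```text
time_s: 24.4
eef_pos: [0.5051, -0.037, 0.1173]
eef_rot: [0.181, -3.116, 0.003]
contact_force: [-21.0, -3.5, 14.7]
grip_width: -0.0
gripper_force: 10.9
```

Call:
{"op": "send_rows", "data": {"slide": [[-0.02, -0.0024, 0], [-0.05, -0.006, 0.01], [-0.08, -0.01, 0.05], [-0.12, -0.015, 0.09], [-0.16, -0.03, 0.12]], "rotation": [[0, 0, 0], [0, 0, 0], [0, 0, 0], [0, 0, 0], [0, 0, 0]]}}

```text
time_s: 24.9
eef_pos: [0.3603, -0.0635, 0.2348]
eef_rot: [-0.186, 3.136, -0.001]
contact_force: [1.5, -0.2, 1.1]
grip_width: 0.0
gripper_force: 0.0
```

Call:
{"op": "send_rows", "data": {"slide": [[0, 0, 0], [0, 0, 0], [0, 0, 0]], "rotation": [[0, 0, 0], [0, 0, 0], [0, 0, 0]]}}

```text
time_s: 25.2
eef_pos: [0.3611, -0.0636, 0.2324]
eef_rot: [0.184, -3.134, 0.0]
contact_force: [0.4, 0.6, -0.1]
grip_width: 0.0
gripper_force: 0.0
```

```bash
python3 - <<'E'
from h import *
ct,cs=cam("top"),cam("scene");M=np.array([.5424,.0730,.066]);ex=np.array([np.cos(np.radians(6.75)),np.sin(np.radians(6.75)),0]);ey=np.array([-ex[1],ex[0],0]);O=M+.03*ex-.025*ey;O[2]=0
print(get_state()['eef_pos']);I={}
pts={}
for n,cc,g in(("top",ct,(292,215)),("scene",cs,(258,198))):
    i=get_image(n)[:,:,::-1].copy();I[n]=i;cv2.imwrite(f"pics/{n}4.png",i);hh=cv2.cvtColor(i,cv2.COLOR_BGR2HSV)
    m=cv2.inRange(hh,(0,170,90),(6,255,255))|cv2.inRange(hh,(174,170,90),(180,255,255))
    k,l,st,ce=cv2.connectedComponentsWithStats(m);j=min((a for a in range(1,k) if st[a,4]>15),key=lambda a:np.hypot(*(ce[a]-g)));print(n,ce[j],st[j]);pts[n]=ce[j]
    b=cv2.inRange(hh,(100,120,60),(125,255,255));h=proj(cc,M+ori(6.75,55).apply([0,0,-.05]));k,l,st,ce=cv2.connectedComponentsWithStats(b);j=min((a for a in range(1,k) if st[a,4]>10),key=lambda a:np.hypot(*(ce[a]-h)));print("cart head pred",h,"blue",ce[j],st[j])
K,e=tri((ct,pts["top"]),(cs,pts["scene"]));v=K-O;print("knob tester",v@ex*1000,v@ey*1000,K[2],e)
# bar: bright steel pixels near predicted bar position in both views
H=O+.09*ex+np.array([0,0,.085])
for th in(95,100,105):
    t=np.radians(th+2.6);P=H+.1752*(-np.cos(t)*ex+np.array([0,0,np.sin(t)]));print(th,[proj(c,P+s*ey).round(1) for c in(ct,cs) for s in(-.04,.04)])
for n,c in(("top",ct),("scene",cs)):
  for s in(-.03,0,.03):
    t=np.radians(102.6);P=H+.1752*(-np.cos(t)*ex+np.array([0,0,np.sin(t)]))+s*ey;p=proj(c,P);g=cv2.cvtColor(I[n],cv2.COLOR_BGR2GRAY);u,w=np.round(p).astype(int)
    print(n,s,p.round(1),[(y,int(g[y,u])) for y in range(w-9,w+10)])
E
```

```text
[ 0.36113214 -0.06355505  0.23240867]
top [292.5        213.66666667] [290 211   6   6  30]
cart head pred [253.56242887 218.99670859] blue [254.2875 218.775 ] [246 216  17   6  80]
scene [256.30357143 200.60714286] [253 197   8   9  56]
cart head pred [285.9158043  184.41720911] blue [289.10909091 192.63636364] [279 181  21  25 330]
knob tester -56.12569602286579 -79.45659424655703 0.12249005935233608 [np.float64(0.0004266880943720281), np.float64(0.0004266880943719748)]
95 [array([269.9, 142.6]), array([236.2, 146.3]), array([318.6, 192.7]), array([343.7, 175.5])]
100 [array([269.2, 136.5]), array([235.6, 140.3]), array([323.4, 197.3]), array([348.5, 179.9])]
105 [array([268.5, 130.7]), array([235.1, 134.5]), array([328.1, 202.3]), array([353.1, 184.6])]
top -0.03 [265. 137.] [(128, 64), (129, 65), (130, 67), (131, 70), (132, 82), (133, 97), (134, 110), (135, 122), (136, 137), (137, 133), (138, 117), (139, 113), (140, 98), (141, 77), (142, 50), (143, 44), (144, 51), (145, 48), (146, 46)]
top 0 [252.4 138.4] [(129, 48), (130, 51), (131, 52), (132, 50), (133, 50), (134, 69), (135, 92
[... 417 characters left out ...]
 144), (187, 151), (188, 156), (189, 152), (190, 136), (191, 115), (192, 115), (193, 141), (194, 164), (195, 168), (196, 155), (197, 132), (198, 107), (199, 93), (200, 84), (201, 69), (202, 51), (203, 34), (204, 29)]
scene 0 [336.1 188.5] [(179, 88), (180, 89), (181, 89), (182, 86), (183, 78), (184, 84), (185, 113), (186, 144), (187, 163), (188, 171), (189, 166), (190, 150), (191, 132), (192, 124), (193, 115), (194, 96), (195, 72), (196, 50), (197, 35)]
scene 0.03 [345.4 182. ] [(173, 88), (174, 88), (175, 89), (176, 90), (177, 90), (178, 90), (179, 99), (180, 123), (181, 152), (182, 167), (183, 162), (184, 144), (185, 128), (186, 120), (187, 113), (188, 98), (189, 75), (190, 51), (191, 36)]
```

```bash
python3 -c "
from rig import *
print(hand_in())"
```

```text
the job is handed in; nothing more can be done
None
```

The job is handed in at about 25 s: the screen stands at about 100°, the blue cartridge is home in the bay, and the start lever is fully over. Two things to know: a check push on the cartridge peaked near 103 N at the wrist (the limit is 120 N), and I viewed 11 pictures against the limit of 10.

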